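# Unload the print-mounting press and pack the blocks for carrying

### The job

The contact prints in the mounting press have set: lift the pawl off the ratchet wheel and hold it up until the jaw has run all the way back, and do not pull any block out while the jaw still clamps it. Slide the carrying tray's follower open to make room and move every print block from the press into the tray, upright, in one row along its middle line against the fixed end stop, the print sides facing along the row. Then slide the follower up until the whole row is snug with no gaps, push the thumb wedge along its ramp until it jams the follower's slide bar fast, and leave the bottle, loupe and tape roll alone throughout.

Things in the scene. Friction and masses are not known exactly. Their poses are not given: they have to be found in the camera images.
- press: Grey bench press, fixed, bed 14 mm thick. Origin: on the table under the middle of the row of blocks; z up, y along the jaws, x from the moving jaw (robot's side) to the fixed fence. The blocks stand on the bed along y, 78 mm apart, between fence and jaw (both 48 mm high). At y = -180 mm a cheek plate (50 mm high), then the ratchet wheel; bed ends at y = 180 mm.
- jaw (a joint): Sliding jaw of the press: 0 to 0.001 = clamping (about 18 N on the row), up to 0.024 m = fully back, towards the press's -x. Its springs drive it back by themselves, damped, in 1 to 2 s, whenever the pawl is clear of the ratchet wheel; a pawl let go early drops into the next tooth and stops it. Only lifting the pawl frees it. Its face is 0.020 m off the blocks when fully back.
- pawl (a joint): Pawl of the ratchet, on a hinge along the press's y, 64 mm from the point pawl_tab (and 26 mm lower) towards the press's +x: 0 = in the teeth, grows as the tab goes up, end stop at 0.6 rad. Clear of the teeth above 0.13 rad (tab about 8 mm up); lift it about 20 to 25 mm. A spring of 3 to 6 N at the tab, plus some tooth friction, pulls it back down.
- pawl_tab (a point): Middle of the grip part of the pawl's upright finger tab, 12 x 12 mm in plan, its top 14 mm above this point, free sides for about 25 mm below it; at rest 91 mm above the table, 80 mm from the row of blocks on the robot's side, 79 mm beyond the centre of the end block place. Pinch it along the press's y.
- tray: Carrying tray, fixed to the table, 210 x 284 mm, floor 8 mm thick and flat. Origin: at table level; y along the row towards the fixed end stop, z up; the row's middle line is x = 0. The steel slide bar of the follower runs along x = -77 mm (25 mm high). Across it, at y = 30 mm, on the -x (robot's) side, is the wedge lock between two ramp rails up to 49 mm high.
- stop_face (a point): Middle of the inner face of the tray's fixed end stop (104 mm wide, 45 mm high, at the tray's +y end, this point at y = 115 mm); it faces the tray's -y.
- follower_face (a point): Middle of the front face of the follower, the upright plywood cross plate (100 x 12 mm, 45 mm high) that slides on the tray; it faces the stop. Axes as the tray's.
- follower_post (a point): Middle of the follower's upright steel finger post, 12 x 12 mm in plan, 36 mm high, on top of the plate (54 to 90 mm above the table; blocks in the tray reach 64 mm), 48 mm to the tray's -x of the row's middle line and 6 mm behind the front face: pinch it along the tray's x, or push it, to slide the follower either way.
- follower (a joint): Slide of the follower along the tray's +y, 0 = fully open (205 mm between follower and stop), 0.135 = nearest to the stop. Friction about 2 N, stays where it is left.
- wedge_tab (a point): On the upright thumb tab of the brass wedge, 14 x 14 mm in plan, rising 17 mm above this point and free on all sides to 10 mm below it; at the loose end it stands at x = -122 mm, y = 30 mm of the tray, 60 mm above the table. Axes as the tray's. Push it towards the tray's +x.
- wedge (a joint): Slide of the captive wedge along its ramp, towards the tray's +x (across the slide bar) and 8 degrees downwards: 0 = loose. Friction 4 N; it meets the top of the slide bar at about 0.029 m and then stiffens. A push of 8 to 16 N drives it 3 to 8 mm further; it eases back a little and stays jammed above 0.031. A push of up to 25 N the other way frees it.
- toner: Bystander: amber bottle, 60 mm across, 125 mm high, loose.
- loupe: Bystander: black loupe, 48 mm across and high, loose.
- tape: Bystander: roll of paper tape lying flat, 84 mm across, 24 mm high, loose.
- block1_mid (a point): Centre of print block 1 (None when absent): wooden block, 36 mm deep (x), 44 mm wide (y), 56 mm high (z up), 65 g, print on the -x side. Grip it across its 44 mm width; in the press there are about 34 mm between blocks. In the tray the 36 mm depths lie along the row; either side may face the stop.
- block2_mid (a point): Centre of print block 2 (None when absent): wooden block, 36 mm deep (x), 44 mm wide (y), 56 mm high (z up), 65 g, print on the -x side. Grip it across its 44 mm width; in the press there are about 34 mm between blocks. In the tray the 36 mm depths lie along the row; either side may face the stop.
- block3_mid (a point): Centre of print block 3 (None when absent): wooden block, 36 mm deep (x), 44 mm wide (y), 56 mm high (z up), 65 g, print on the -x side. Grip it across its 44 mm width; in the press there are about 34 mm between blocks. In the tray the 36 mm depths lie along the row; either side may face the stop.
- block4_mid (a point): Centre of print block 4 (None when absent): wooden block, 36 mm deep (x), 44 mm wide (y), 56 mm high (z up), 65 g, print on the -x side. Grip it across its 44 mm width; in the press there are about 34 mm between blocks. In the tray the 36 mm depths lie along the row; either side may face the stop.
Not all that is in view belongs to the job. What is shaped like the part that bears block1_mid but red or yellow is not meant.

How it is judged:
By the outcome, as a careful person would: the job done as asked, in the order asked, and still so for the second after the job is handed in, with the robot touching nothing.
Of block1, block2, block3, block4 only 3 to 4 are there at a start; the rules pass over those that are not, and their reading is None.
At some moment in a run one of block1, block2, block3, block4 may be knocked a few centimetres aside while the robot is not near it.
Once in a run the grip may slacken for a moment while it holds something.
It also fails if it takes over 210 s, if anything falls off the work surface, if the arm or the gripper's body presses on something with over 40 N, if the wrist force passes 120 N, or if a joint passes its speed limit or range.

### The arm

A 6-joint arm with a two-finger parallel gripper is mounted at the origin on the work surface. World frame = base frame: x ahead of the robot, y to its left, z up, the work surface at z = 0. Lengths are in m, angles in rad, forces in N, time in s.
With the tool pointing down it reaches from about 0.35 to 0.725 m from the base axis. Payload 4.3 kg.
Tool frame: the origin (TCP) lies at the very end of the fingers, on their centre line; the grasp point (between the pads) lies 19 mm behind it; z points along the fingers, y is the direction in which the jaws open and shut (so a half turn about z gives the same grasp; the last joint's range is limited). The gripper opens to 85 mm and grips with 20 to 120 N. Pads are 22 mm wide; open, the fingers measure 114 mm over their backs; the gripper's body (76 mm by 85 mm) begins 54 mm behind the grasp point. The pads swing forward as they close: fully open they stand 13 mm farther back than shut.
Start: joints at [1.006, 0.377, 0.081, 1.274, 0, 1.46], TCP at [0.253, 0.517, 0.231] pointing down, gripper open.
Joint ranges: [-2.72, 2.72], [-0.84, 1.66], [-1.02, 1.22], [-1.77, 2.12], [-1.37, 1.28], [-3.14, 3.14]. Speed limits (rad/s): [2.57, 2.57, 3.14, 3.14, 3.14, 3.14].

### API

Orientations are given as a rotation vector (axis times angle).
In Python, from workcell import arm gives the robot as it stands.
- The arm moves only by the tool jog_arm, never from a script. Its argument "commands" is one flat list of numbers, 5 for each row, row after row: the shift along the tool's x, y, z in mm, then the turn about the tool's z in rad, then the opening, from 0 (shut) to 1 (fully open). In form: [tx, ty, tz, spin, grip, tx, ty, tz, spin, grip, ...]. A call has 1 to 8 rows; each row is the pose to reach, as a shift and turn from the pose commanded when the call began, along the tool's axes at that moment; what a row does not reach only later rows make up. A row lasts 1/8 s, in which the tool goes at most 62.5 mm and 10.7 degrees, less where a joint would pass 70% of its speed; a pose out of reach is approached as far as the arm can. A call with a gripper value outside its range is refused whole. The fingers move at their own pace and stop on an object; "force" is the grip in N (left out, the last holds). Time passes only in rows, so rows that repeat a pose let the fingers close. It gives the time, the measured TCP pose, the force and the opening at its end, in the units of the state.
- arm.state(): the state, without advancing time (a new reading comes with each control period).
- arm.read_camera(name): name is "scene" or "top" or "wrist"; returns the picture (400x640x3 uint8, red, green, blue); there is no depth.
- arm.calibration(name): a dict with "fovy" (degrees; the focal length in pixels is half the picture's height over the tangent of half this angle, whatever the lens; pixels are square), "cx", "cy" (the principal point, pixels), "cam_to_world" (4x4, takes a point from camera to world coordinates). Camera axes: x right, y down, z forward; pixel columns grow to the right and rows downward; lengths in m; the calibration is good to about 2 mm. A picture is of the moment at which its call begins: read the wrist's pose just before it. calibration takes no time and is no camera call; for the wrist camera it gives the pose at the moment of the call.
- arm.job_done(): hands the job in, once; it reports no verdict.
Trained networks look in the newest picture that a camera, given by its name, has taken for a name from the list of things; names that differ only in an ending like _2 or _b are one class to them, and where a whole thing is asked for, a point or a joint stands for the part that bears it (a point fixed in the world has none). Each returns a list of dicts, best first, with "confidence" (0 to 1); they miss things now and then, are a little off and sometimes report something else, mostly with a low value. They report only what shows in the picture. A call takes as long as a camera call. They do not tell look-alikes from the thing itself.
- arm.regions_of(query, camera): "mask" (400x640 bool, what is visible of it).
- arm.spot_point(query, camera): "point" ([x, y, z] in m, in world coordinates, good to about 4 mm: a listed point, or the origin of a listed thing).
The state is a dict: "time": time; "q": joint angles; "joint_vel": joint speeds; "joint_efforts": joint torques, N m; "ee_pos": TCP position; "tcp_rot": TCP orientation; "ft_force": force on the tool from outside, world axes, zero at the start; "wrist_torque": the same for the moment, N m; "grip_width": opening from 0.0 (shut) to 1.0 (fully open).
Only numpy, scipy, OpenCV 4.12 (cv2) and the standard library are available. Lean on these libraries where they do the work, as an engineer would, in place of code of your own. Each camera call takes 0.05 s, during which the arm holds its last target.

## Working session

There is one attempt and no reset: what is moved stays moved. The work goes in short steps, Python scripts to look and compute and a tool call to move; the robot and the scene stay as the last step left them, time stands still between calls to the robot, and variables do not carry over. Pictures are saved under pics/ and viewed, and the job is handed in when it is done.

Besides the shell and the picture viewer there is one more tool, called after "Call:" as name(argument=value, ...) on one line, values as JSON. jog_arm: Moves the arm, as the interface text tells. Its arguments: {"type":"object","properties":{"commands":{"type":"array"},"force":{"type":"number"}},"required":["commands"]}

```bash
ls; mkdir -p pics; python3 - <<'E'
from workcell import arm
import cv2
s=arm.state()
for k,v in s.items(): print(k,v)
for c in ["scene","top"]:
    im=arm.read_camera(c); cv2.imwrite(f"pics/{c}0.png",im[:,:,::-1])
    cal=arm.calibration(c); print(c,cal)
E
```

```text
pics
time 0.0
q [1.00572856e+00 3.78069353e-01 7.95962874e-02 1.27441303e+00
 2.99940617e-05 1.46052429e+00]
joint_vel [ 3.58393869e-06  2.12567059e-04  2.59346470e-03  2.05258476e-03
 -7.58836237e-04  3.93496965e-04]
joint_efforts [-3.20112003e-04 -4.63609207e+01  2.69873089e+01  2.11662264e-02
 -3.55930970e-04 -2.25506717e-06]
ee_pos [0.25219277 0.51599106 0.23034584]
tcp_rot [-0.70808778 -3.06001296  0.00308092]
ft_force [-0.33257688  0.68187777  0.31405924]
wrist_torque [-0.01665055 -0.06468579  0.01876569]
grip_width 0.9968123324255043
scene {'fovy': 49.61631693509775, 'cx': 319.8443094832281, 'cy': 200.99874359333555, 'cam_to_world': array([[-0.40725569,  0.50069538, -0.76383699,  1.54495487],
       [ 0.91318766,  0.23715487, -0.33143004,  0.38335471],
       [ 0.01520217, -0.83250328, -0.55381151,  0.77783169],
       [ 0.        ,  0.        ,  0.        ,  1.        ]])}
top {'fovy': 56.904326785401665, 'cx': 322.940832230819, 'cy': 196.44497188847237, 'cam_to_world': array([[ 2.81115764e-02, -9.95329661e-01,  9.23504436e-02,
         5.20456928e-01],
       [-9.99598641e-01, -2.83152724e-02, -8.95901771e-04,
        -3.87361640e-02],
       [ 3.50664557e-03, -9.22881927e-02, -9.95726164e-01,
         9.89777989e-01],
       [ 0.00000000e+00,  0.00000000e+00,  0.00000000e+00,
         1.00000000e+00]])}
```

View pics/scene0.png

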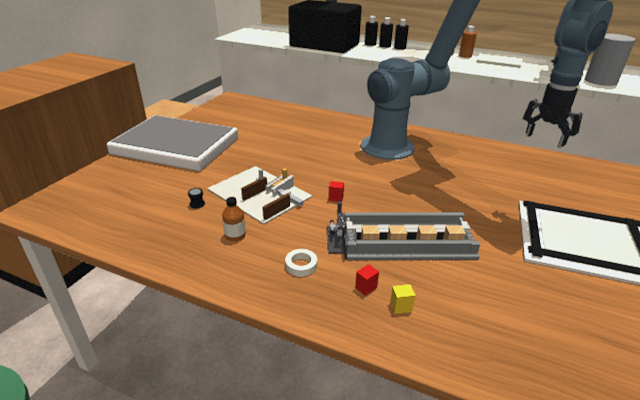

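View pics/top0.png

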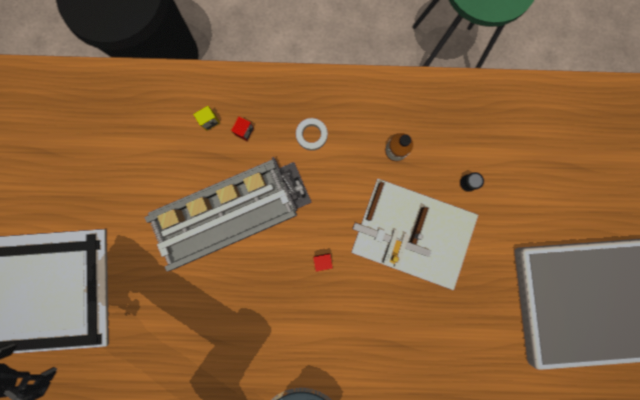

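```bash
cat > h.py <<'E'
from workcell import arm
import numpy as np, cv2
from scipy.spatial.transform import Rotation as R
def proj(c,P):
    cal=arm.calibration(c); T=np.linalg.inv(cal['cam_to_world']); f=200/np.tan(np.radians(cal['fovy']/2))
    p=T[:3,:3]@np.asarray(P)+T[:3,3]; return np.array([cal['cx']+f*p[0]/p[2],cal['cy']+f*p[1]/p[2]])
def ray(c,u,v,z,cal=None):
    cal=cal or arm.calibration(c); f=200/np.tan(np.radians(cal['fovy']/2)); T=cal['cam_to_world']
    d=T[:3,:3]@np.array([(u-cal['cx'])/f,(v-cal['cy'])/f,1]); o=T[:3,3]
    return o+d*(z-o[2])/d[2]
E
python3 - <<'E'
from h import *
for c in ["top","scene"]:
    for q in ["press","pawl_tab","tray","stop_face","follower_face","follower_post","wedge_tab","toner","loupe","tape","block1_mid","block2_mid"]:
        r=arm.spot_point(q,c)
        print(c,q,[(np.round(x['point'],4).tolist(),round(x['confidence'],2)) for x in r])
print(arm.state()['time'])
E
```

```text
top press [([0.5917, 0.2425, -0.0046], 0.57)]
top pawl_tab [([0.6035, 0.0337, 0.0882], 0.45)]
top tray [([0.5592, -0.2852, 0.0024], 0.84)]
top stop_face [([0.5941, -0.1757, 0.0292], 0.66), ([0.5118, -0.2804, 0.0707], 0.66)]
top follower_face [([0.5554, -0.2931, 0.0317], 0.82)]
top follower_post [([0.5094, -0.276, 0.0684], 0.96)]
top wedge_tab [([0.4581, -0.2207, 0.0614], 0.68)]
top toner [([0.7415, -0.2311, 0.0019], 0.79), ([0.5587, -0.2891, 0.0325], 0.6)]
top loupe [([0.6567, -0.429, 0.0005], 0.7)]
top tape [([0.7784, -0.004, 0.0027], 0.63)]
top block1_mid [([0.442, -0.0398, 0.0268], 0.71), ([0.8067, 0.2755, 0.033], 0.7), ([0.78, -0.0052, 0.006], 0.7), ([0.7784, 0.1847, 0.0273], 0.61), ([0.6368, 0.1377, 0.044], 0.53)]
top block2_mid [([0.5997, 0.2072, 0.0475], 0.72)]
scene press [([0.5899, 0.2431, 0.0041], 0.88)]
scene pawl_tab [([0.5965, 0.0322, 0.0908], 0.62), ([0.6036, 0.2049, 0.0425], 0.59), ([0.5901, 0.2407, -0.0015], 0.45)]
scene tray [([0.557, -0.2877, 0.0048], 0.56)]
scene stop_face [([0.5965, -0.1785, 0.0336], 0.64)]
scene follower_face [([0.5611, -0.2885, 0.0296], 0.86)]
scene follower_post [([0.5166, -0.2805, 0.07], 0.83), ([0.5593, -0.2894, 0.0319], 0.73), ([0.4551, -0.2231, 0.0573], 0.22)]
scene wedge_tab [([0.456, -0.222, 0.0571], 0.62)]
scene toner [([0.7386, -0.2305, 0.0001], 0.98)]
scene loupe [([0.6593, -0.4317, 0.0039], 0.65)]
scene tape [([0.7781, -0.0007, 0.0006], 0.9)]
scene block1_mid [([0.4414, -0.0393, 0.0244], 0.86), ([0.8069, 0.278, 0.0293], 0.76), ([0.7843, 0.1853, 0.029], 0.68), ([0.6364, 0.139, 0.0433], 0.57)]
scene block2_mid [([0.659, -0.4274, 0.0031], 0.62)]
1.3
```

```bash
python3 - <<'E'
from h import *
im=cv2.imread("pics/top0.png")
cv2.imwrite("pics/z1.png",cv2.resize(im[150:280,135:325],None,fx=4,fy=4,interpolation=cv2.INTER_CUBIC))
cv2.imwrite("pics/z2.png",cv2.resize(im[165:300,340:490],None,fx=4.4,fy=4.4,interpolation=cv2.INTER_CUBIC))
for p in [(254,181),(226,193),(196,206),(167,219)]: print(ray("top",*p,.07))
for q in ["block1_mid","press","tray"]:
  for c in ["top","scene"]:
    for r in arm.regions_of(q,c):
        ys,xs=np.nonzero(r['mask']); print(q,c,round(r['confidence'],2),xs.mean().round(1),ys.mean().round(1),len(xs), xs.min(),xs.max(),ys.min(),ys.max())
E
```

```text
[0.63977125 0.13455929 0.07      ]
[0.60751943 0.20318433 0.07      ]
[0.57284142 0.27619196 0.07      ]
[0.53847796 0.34620452 0.07      ]
block1_mid top 0.88 254.3 182.3 289 244 265 174 191
block1_mid top 0.8 242.1 128.4 383 231 253 116 141
block1_mid top 0.66 322.4 261.5 214 314 330 254 269
block1_mid top 0.64 206.2 118.3 379 194 218 107 130
block1_mid top 0.44 395.1 251.9 157 390 400 240 263
block1_mid scene 0.96 366.2 278.9 515 355 377 265 293
block1_mid scene 0.87 335.4 190.8 282 328 343 181 200
block1_mid scene 0.77 402.0 298.3 591 390 414 284 312
block1_mid scene 0.61 369.2 232.2 255 361 378 224 239
block1_mid scene 0.33 260.9 188.2 512 241 302 168 204
press top 0.86 229.8 214.1 7960 145 310 159 269
press scene 0.72 399.2 236.3 5795 327 479 201 260
tray top 0.97 414.0 233.6 8441 352 476 180 288
tray top 0.73 398.3 147.1 619 385 412 133 161
tray scene 0.92 261.1 192.6 3060 208 309 167 222
```

View pics/z1.png

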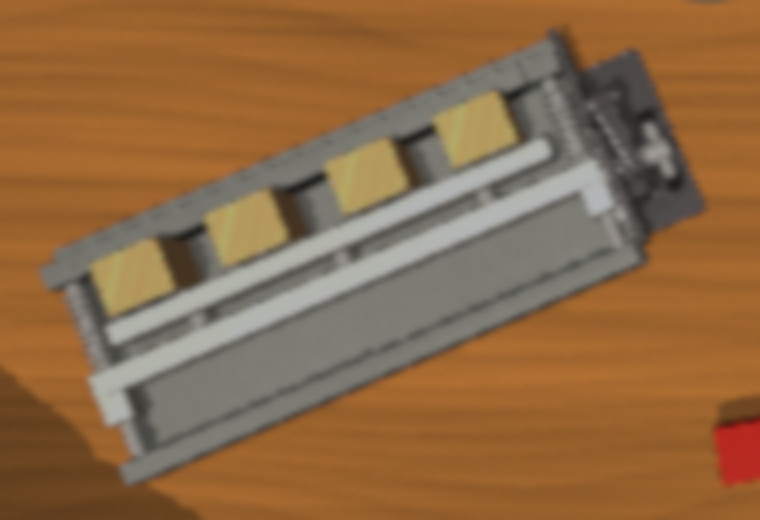

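View pics/z2.png

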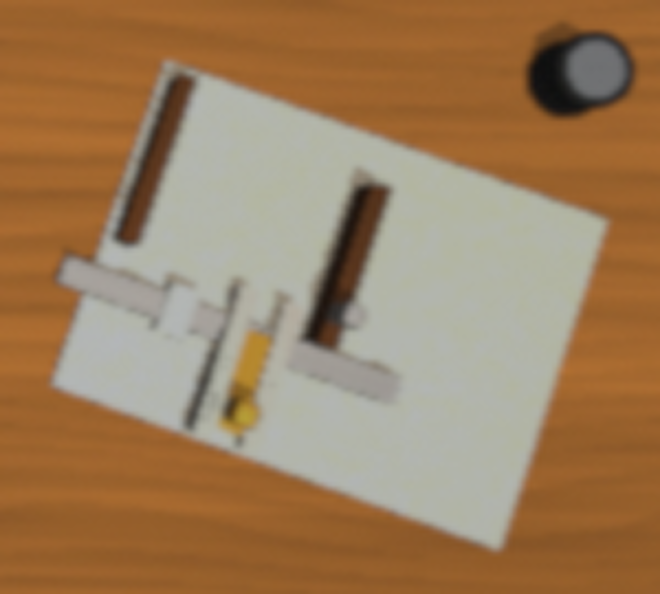

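```bash
cat >> h.py <<'E'
P0=np.array([.589,.2405,0]); py=np.array([-.4318,.902,0]); px=np.array([.902,.4318,0])
T0=np.array([.558,-.2865,0]); 
def setT():
    pass
ty_=np.array([.32,.947,0]); ty_/=np.linalg.norm(ty_); tx_=np.array([ty_[1],-ty_[0],0])
def P(x,y,z): return P0+px*x*1e-3+py*y*1e-3+np.array([0,0,z*1e-3])
def T(x,y,z): return T0+tx_*x*1e-3+ty_*y*1e-3+np.array([0,0,z*1e-3])
def plan(pos,ydir=None,s=None):
    s=s or arm.state(); Rm=R.from_rotvec(s['tcp_rot']).as_matrix()
    d=Rm.T@(np.asarray(pos)-s['ee_pos'])*1e3; sp=0
    if ydir is not None:
        v=Rm.T@ydir; sp=np.arctan2(-v[0],v[1]); sp=(sp+np.pi/2)%np.pi-np.pi/2
    print('t%.2f tcp'%s['time'],np.round(s['ee_pos'],4),'q',np.round(s['q'],2),'tilt',np.round(Rm[2],3),'F',np.round(s['ft_force'],1),'g%.2f'%s['grip_width'])
    print('   cmd',np.round(d,1),'spin %.3f'%sp)
    return d,sp
E
python3 - <<'E'
from h import *
plan(P(-80,-196,130),py)
d,sp=plan(P(-80,-196,72),py)
for p in [(235,280),(190,425),(283,295)]: 
    w=ray("top",p[0]/4.4+340,p[1]/4.4+165,.049)-T0; print(w@tx_,w@ty_)
w=np.array([.4575,-.2215,.06])-T0; print(w@tx_,w@ty_)
# tray corners
for p in [(168,60),(608,218),(500,550),(52,384)]:
    w=ray("top",p[0]/4.4+340,p[1]/4.4+165,.008)-T0; print(w@tx_,w@ty_)
E
```

```text
t1.60 tcp [0.2526 0.5166 0.2313] q [ 1.01  0.38  0.08  1.27 -0.    1.46] tilt [-0.  0. -1.] F [0.4 0.5 0.4] g1.00
   cmd [-527.5 -284.6  101.3] spin -0.901
t1.60 tcp [0.2526 0.5166 0.2313] q [ 1.01  0.38  0.08  1.27 -0.    1.46] tilt [-0.  0. -1.] F [0.4 0.5 0.4] g1.00
   cmd [-527.5 -284.6  159.3] spin -0.901
-0.04688279119936749 0.053420242601221954
-0.13393474922830037 0.05030159229028478
-0.045415820190767564 0.024574063078857886
-0.11601939474810477 0.029406632624009235
0.06816151608351878 0.12856187519666215
0.0696943827050722 -0.15353193555803393
-0.1401512027644422 -0.15442355193509746
-0.14052205979164856 0.12843358202516325
```

Call:
jog_arm(commands=[-60,-33,0,-0.12,0.6,-120,-66,0,-0.24,0.6,-180,-98,0,-0.36,0.6,-240,-130,0,-0.48,0.6,-300,-163,0,-0.6,0.6,-360,-195,0,-0.72,0.6,-420,-228,0,-0.84,0.6,-450,-243,0,-0.9,0.6], force=40)

```text
time: 2.6
ee_pos: [0.5444, 0.108, 0.2316]
tcp_rot: [-0.697, 3.063, 0.0]
ft_force: [1.4, 0.9, -1.2]
grip_width: 0.599
```

```bash
python3 - <<'E'
from h import *
plan(P(-80,-196,130),py)
im=cv2.imread("pics/top0.png")
for p in [(193,75),(176,73),(140,243),(117,240)]:
    w=ray("top",p[0]/4.4+340,p[1]/4.4+165,.05)-T0; print((w@tx_)*1e3,(w@ty_)*1e3)
E
```

```text
t2.60 tcp [0.5444 0.108  0.2316] q [ 0.08  0.34  0.02  1.26  0.   -0.37] tilt [-0.001  0.    -1.   ] F [ 1.4  0.9 -1.2] g0.60
   cmd [-17.3 -95.8 101.6] spin 0.001
57.071866114739024 115.95192053201201
54.73599971010217 125.65394210707214
-45.8877486682074 112.17152691955596
-48.86845615916563 125.22817901627634
```

Call:
jog_arm(commands=[-9,-48,20,0,0.6,-17,-96,40,0,0.6,-17,-96,40,0,0.6,-17,-96,40,0,0.6])

```text
time: 3.1
ee_pos: [0.5997, 0.0307, 0.1913]
tcp_rot: [0.693, -3.064, -0.001]
ft_force: [0.0, 0.1, 0.7]
grip_width: 0.604
```

```bash
python3 - <<'E'
from h import *
cal=arm.calibration("wrist")
im=arm.read_camera("wrist"); cv2.imwrite("pics/w1.png",im[:,:,::-1])
print(cal)
for q in ["pawl_tab","press","block1_mid"]:
  print(q,[(np.round(x['point'],4).tolist(),round(x['confidence'],2)) for x in arm.spot_point(q,"wrist")])
print('pred',proj("wrist",P(-80,-196,105)),P(-80,-196,105))
plan(P(-80,-196,130),py)
E
```

```text
{'fovy': 61.88416300450354, 'cx': 323.01610384411276, 'cy': 197.71744015337944, 'cam_to_world': array([[-4.30676861e-01,  8.54937679e-01,  2.89134929e-01,
         5.24018449e-01],
       [ 9.02505901e-01,  4.07715996e-01,  1.38747129e-01,
        -5.68693318e-03],
       [ 7.35212510e-04,  3.20701157e-01, -9.47180145e-01,
         3.33520691e-01],
       [ 0.00000000e+00,  0.00000000e+00,  0.00000000e+00,
         1.00000000e+00]])}
pawl_tab [([0.595, 0.0284, 0.0914], 0.7)]
press [([0.5881, 0.2422, -0.0028], 0.9)]
block1_mid [([0.7819, 0.1777, 0.0261], 0.93), ([0.6347, 0.1368, 0.0422], 0.67)]
pred [319.27469941 206.12792176] [0.6014728 0.029164  0.105    ]
t3.30 tcp [0.5999 0.0317 0.1922] q [-0.05  0.44  0.08  1.2   0.   -0.5 ] tilt [-0.001 -0.    -1.   ] F [-0.2  0.7  0.4] g0.60
   cmd [-0.2 -2.9 62.2] spin 0.000
```

View pics/w1.png

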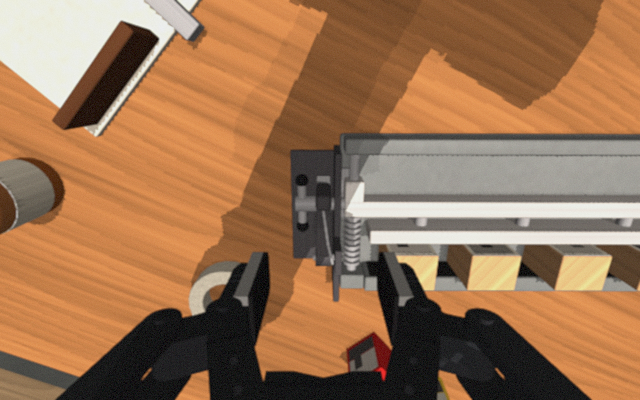

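```bash
python3 - <<'E'
from h import *
im=cv2.imread("pics/w1.png")
cv2.imwrite("pics/z3.png",cv2.resize(im[130:310,250:430],None,fx=4,fy=4,interpolation=cv2.INTER_CUBIC)[:600])
im=cv2.imread("pics/scene0.png")
cv2.imwrite("pics/z4.png",cv2.resize(im[190:265,310:400],None,fx=8,fy=8,interpolation=cv2.INTER_CUBIC))
E
```

```text
(no output)
```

View pics/z3.png

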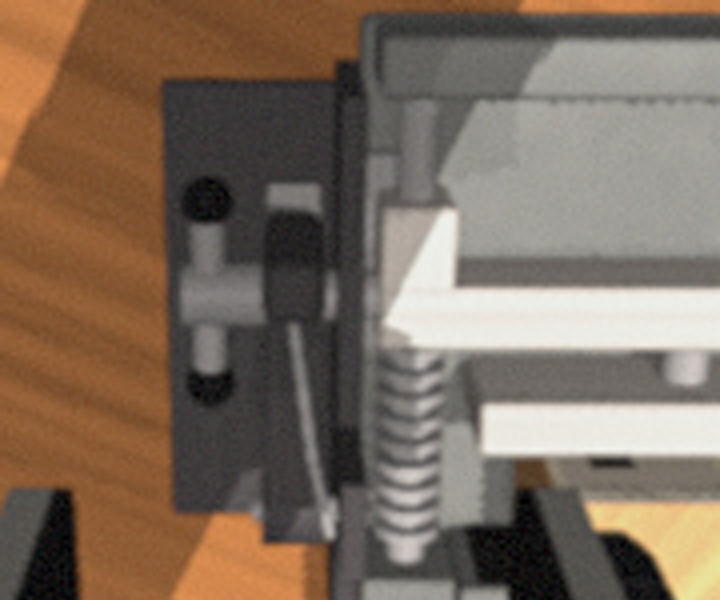

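View pics/z4.png

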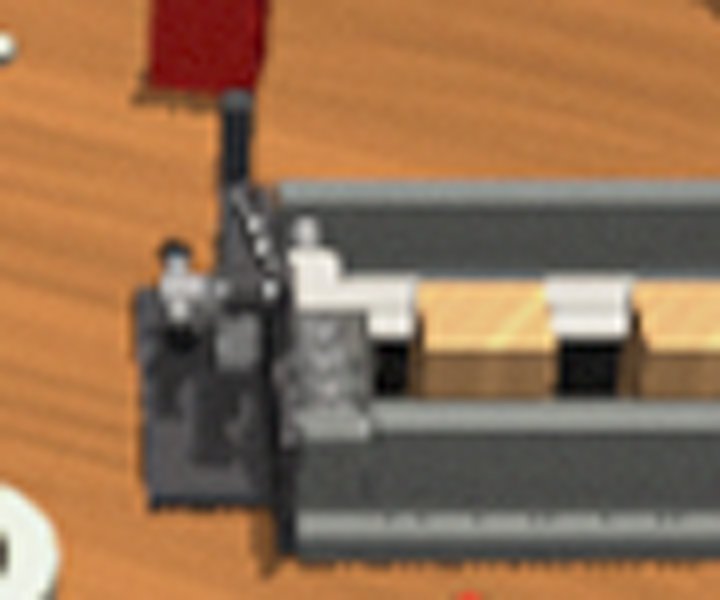

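```bash
python3 - <<'E'
from h import *
for uv in [(339.4,201.5),(339.4,203)]:
    w=ray("scene",*uv,.105)-P0; print('scene',w@px*1e3,w@py*1e3)
for v in [184,210,290,320]:
    for z in [.105,.09]:
        w=ray("wrist",293/4+250,v/4+130,z)-P0; print('wrist',v,z,w@px*1e3,w@py*1e3)
E
```

```text
scene -84.196713912187 -191.58017696942073
scene -76.6524830210172 -192.0682682731672
wrist 184 0.105 -102.81062253338014 -193.12124222683872
wrist 184 0.09 -98.77218953379663 -193.11444809661432
wrist 210 0.105 -98.00758591269326 -193.1166086742029
wrist 210 0.09 -93.65499786626593 -193.10951147447054
wrist 290 0.105 -82.82760052901466 -193.10196434253487
wrist 290 0.09 -77.48212623251011 -193.09390929237077
wrist 320 0.105 -76.97341056293922 -193.09631672843358
wrist 320 0.09 -71.24502781324846 -193.08789228144556
```

```bash
python3 - <<'E'
from h import *
plan(P(-81,-193.5,74),py)
E
```

```text
t3.30 tcp [0.5999 0.0317 0.1922] q [-0.05  0.44  0.08  1.2   0.   -0.5 ] tilt [-0.001 -0.    -1.   ] F [-0.2  0.7  0.4] g0.60
   cmd [  0.8  -0.4 118.2] spin 0.000
```

Call:
jog_arm(commands=[1,0,40,0,0.5,1,0,80,0,0.5,1,0,118,0,0.5,1,0,118,0,0.5,1,0,118,0,0.0,1,0,118,0,0.0,1,0,118,0,0.0,1,0,118,0,0.0], force=50)

```text
time: 4.3
ee_pos: [0.6007, 0.0308, 0.0758]
tcp_rot: [-0.693, 3.06, 0.001]
ft_force: [-2.1, 2.3, 6.3]
grip_width: 0.13
```

```bash
python3 - <<'E'
from h import *
plan(P(-81,-193.5,74),py)
im=arm.read_camera("wrist"); cv2.imwrite("pics/w2.png",im[:,:,::-1])
E
```

```text
t4.30 tcp [0.6007 0.0308 0.0758] q [-0.06  0.51 -0.12  0.93  0.   -0.5 ] tilt [-0.004 -0.001 -1.   ] F [-2.1  2.3  6.3] g0.13
   cmd [1.  0.7 1.8] spin -0.001
```

View pics/w2.png

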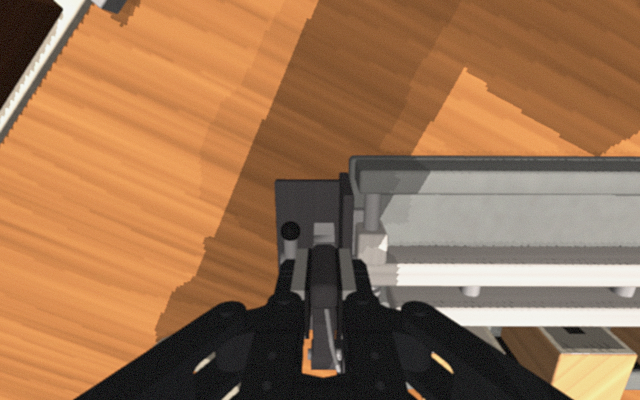

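Call:
jog_arm(commands=[-3,0,-6,0,0,-6,0,-12,0,0,-10,0,-18,0,0,-14,0,-23,0,0,-14,0,-23,0,0,-14,0,-23,0,0,-14,0,-23,0,0,-14,0,-23,0,0], force=60)

```text
time: 5.35
ee_pos: [0.6113, 0.0361, 0.0963]
tcp_rot: [0.693, -3.064, -0.0]
ft_force: [-2.4, 1.5, -10.8]
grip_width: 0.131
```

Call:
jog_arm(commands=[0,0,0,0,0,0,0,0,0,0,0,0,0,0,0,0,0,0,0,0,0,0,0,0,0,0,0,0,0,0,0,0,0,0,0,0,0,0,0,0])

```text
time: 6.35
ee_pos: [0.6114, 0.0361, 0.0963]
tcp_rot: [0.693, -3.063, -0.0]
ft_force: [-4.9, -0.1, -7.5]
grip_width: 0.124
```

```bash
python3 - <<'E'
from h import *
plan(P(-81,-193.5,74),py)
im=arm.read_camera("wrist"); cv2.imwrite("pics/w3.png",im[:,:,::-1])
E
```

```text
t6.35 tcp [0.6114 0.0361 0.0963] q [-0.04  0.52 -0.05  1.    0.   -0.49] tilt [ 0.001  0.    -1.   ] F [-4.9 -0.1 -7.5] g0.12
   cmd [12.9  0.5 22.3] spin -0.001
```

View pics/w3.png

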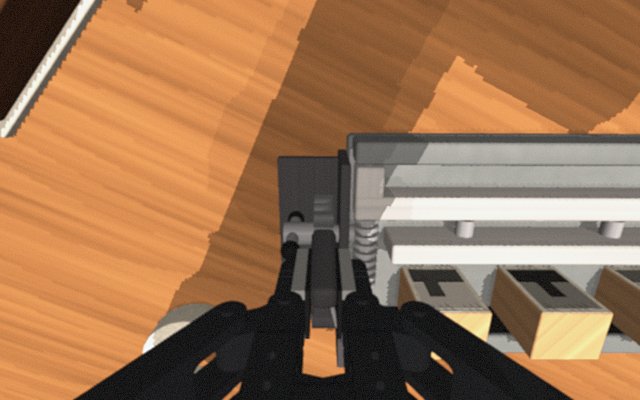

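Call:
jog_arm(commands=[0,0,0,0,0,0,0,0,0,0,0,0,0,0,0,0,0,0,0,0,0,0,0,0,0,0,0,0,0,0,0,0,0,0,0,0,0,0,0,0])

```text
time: 7.4
ee_pos: [0.6114, 0.0361, 0.0963]
tcp_rot: [0.693, -3.063, -0.0]
ft_force: [-5.1, 0.2, -7.4]
grip_width: 0.126
```

```bash
python3 - <<'E'
from h import *
im=arm.read_camera("wrist")[:,:,::-1]; cv2.imwrite("pics/w4.png",im)
a=cv2.imread("pics/w3.png"); print(cv2.absdiff(a,im.copy())[100:280,380:].max(), cv2.absdiff(a,im.copy())[100:280,380:].mean())
im=arm.read_camera("top")[:,:,::-1]; cv2.imwrite("pics/t4.png",im)
cv2.imwrite("pics/z5.png",cv2.resize(im[150:280,135:325],None,fx=4,fy=4,interpolation=cv2.INTER_CUBIC))
E
```

```text
27 2.2914102564102565
```

View pics/z5.png

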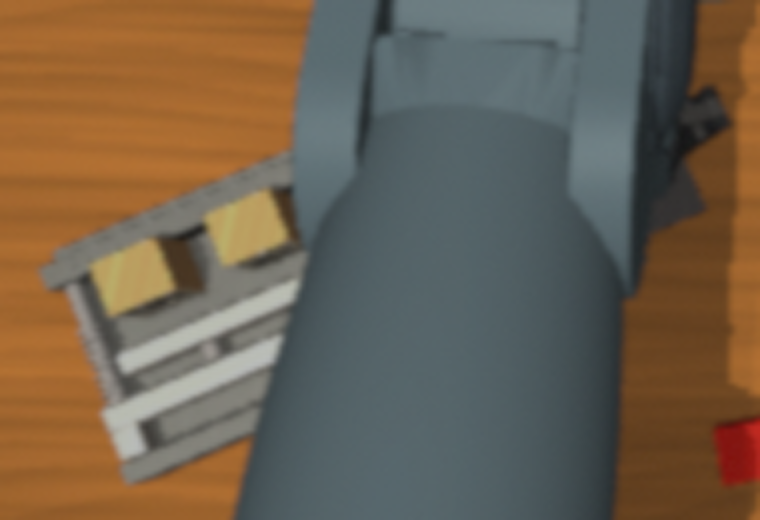

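Call:
jog_arm(commands=[4,0,5,0,0,8,0,11,0,0,11,0,17,0,0,13,0,20,0,0,13,0,20,0,0.5,13,0,20,0,0.5,13,0,20,0,0.5,13,0,-40,0,0.5])

```text
time: 8.5
ee_pos: [0.5961, 0.0306, 0.1318]
tcp_rot: [0.691, -3.054, -0.005]
ft_force: [-0.0, 0.5, -0.3]
grip_width: 0.501
```

```bash
python3 - <<'E'
from h import *
plan(T(0,0,180),tx_)
plan(T(0,0,180),ty_)
E
```

```text
t8.50 tcp [0.5961 0.0306 0.1318] q [-0.06  0.47 -0.03  1.08  0.   -0.5 ] tilt [ 0.009  0.005 -1.   ] F [-0.   0.5 -0.3] g0.50
   cmd [ 171.3 -269.6  -48. ] spin -0.800
t8.50 tcp [0.5961 0.0306 0.1318] q [-0.06  0.47 -0.03  1.08  0.   -0.5 ] tilt [ 0.009  0.005 -1.   ] F [-0.   0.5 -0.3] g0.50
   cmd [ 171.3 -269.6  -48. ] spin 0.771
```

Call:
jog_arm(commands=[20,-30,-40,0,0.5,45,-75,-60,-0.15,0.5,75,-120,-60,-0.3,0.5,105,-165,-60,-0.45,0.5,135,-210,-60,-0.6,0.5,160,-250,-60,-0.75,0.5,171,-270,-60,-0.8,0.5,171,-270,-60,-0.8,0.5])

```text
time: 9.5
ee_pos: [0.562, -0.2889, 0.196]
tcp_rot: [-1.827, 2.555, -0.001]
ft_force: [-0.1, 0.3, -0.5]
grip_width: 0.502
```

```bash
cat > look.py <<'E'
from h import *
import sys
n,qs=sys.argv[1],sys.argv[2:]
cal=arm.calibration("wrist"); im=arm.read_camera("wrist")[:,:,::-1]; cv2.imwrite(f"pics/{n}.png",im)
import pickle; pickle.dump(cal,open(f"pics/{n}.pkl","wb"))
for q in qs:
  print(q,[(np.round(x['point'],4).tolist(),round(x['confidence'],2)) for x in arm.spot_point(q,"wrist")])
plan(arm.state()['ee_pos'],tx_)
E
python3 look.py w5 tray stop_face follower_face follower_post wedge_tab
```

```text
tray [([0.561, -0.2899, -0.0027], 0.96)]
stop_face [([0.5936, -0.178, 0.0305], 0.93), ([0.7375, -0.2325, 0.0021], 0.4)]
follower_face [([0.5595, -0.289, 0.0295], 0.57)]
follower_post [([0.5174, -0.2794, 0.0699], 0.66)]
wedge_tab [([0.4585, -0.2216, 0.0585], 0.87)]
t9.80 tcp [ 0.5623 -0.2857  0.1964] q [-0.57  0.5   0.19  1.25  0.   -1.82] tilt [-0. -0. -1.] F [-0.2  0.4  1.3] g0.50
   cmd [0. 0. 0.] spin 0.002
```

View pics/w5.png

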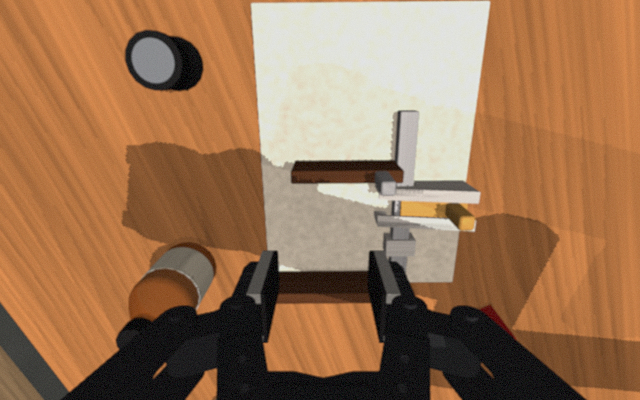

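```bash
python3 - <<'E'
from h import *
import pickle
im=cv2.imread("pics/w5.png"); cv2.imwrite("pics/z6.png",cv2.resize(im[100:310,260:490],None,fx=3,fy=2.8,interpolation=cv2.INTER_CUBIC))
cal=pickle.load(open("pics/w5.pkl","rb"))
for n,u,v,z in [("c",252,3,8),("c",489,2,8),("c",455,283,8),("fol",291,183,53),("fol",403,182,53),("stopF",275,272,53),("stopF",372,271,53)]:
    w=ray("",u,v,z*1e-3,cal)-T0; print(n,(w@tx_*1e3).round(1),(w@ty_*1e3).round(1))
E
```

```text
c 65.3 -152.4
c -141.3 -152.6
c -146.8 130.6
fol 32.3 -2.0
fol -67.3 -2.6
stopF 50.9 88.4
stopF -43.7 87.5
```

View pics/z6.png

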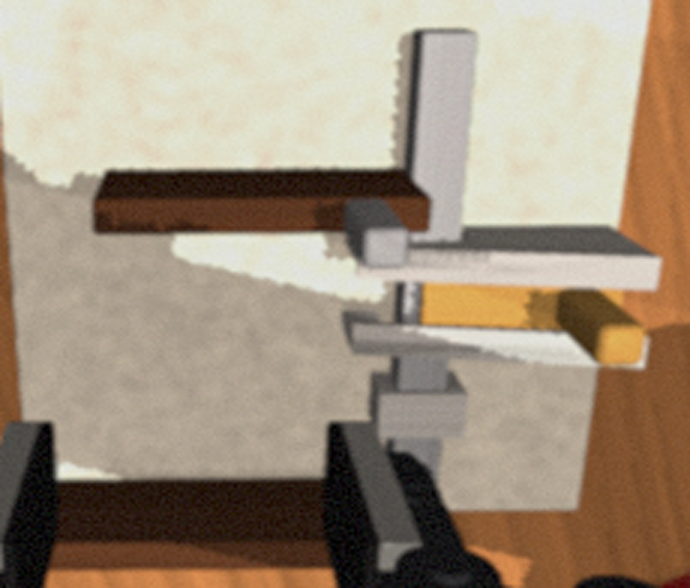

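```bash
python3 look.py w6 >/dev/null; python3 - <<'E'
from h import *
import pickle
cal=pickle.load(open("pics/w6.pkl","rb"))
a=cv2.imread("pics/w5.png");b=cv2.imread("pics/w6.png")
print(cv2.phaseCorrelate(a[:250,:,0].astype(float),b[:250,:,0].astype(float)))
for n,u,v,z in [("c",252,3,8),("c",489,2,8),("c",455,283,8),("fol",291,183,53),("fol",403,182,53),("post",388,187,90),("bar",408.5,110.5,25),("bar",399,186,25),("wedge",466,225,77)]:
    w=ray("",u,v,z*1e-3,cal)-T0; print(n,(w@tx_*1e3).round(1),(w@ty_*1e3).round(1))
im=cv2.imread("pics/top0.png")
print("top")
for n,x,y,z in [("fol",388,187,53),("fol",360,183,53),("fol",330,342,53),("stop",193,75,53),("stop",140,243,53),("post",353,313,90),("bar",392,388,25),("wedge",243,410,77)]:
    w=ray("top",x/4.4+340,y/4.4+165,z*1e-3)-T0; print(n,(w@tx_*1e3).round(1),(w@ty_*1e3).round(1))
E
```

```text
((-1.029345542369981, -3.805830752289552), 0.8482372484136453)
c 65.2 -148.9
c -141.7 -150.1
c -148.6 133.5
fol 31.4 1.5
fol -68.3 0.4
post -47.7 -6.2
bar -74.9 -59.3
bar -71.7 12.5
wedge -118.9 31.5
top
fol 34.1 -11.2
fol 30.7 4.7
fol -61.7 -8.7
stop 56.5 116.3
stop -46.1 112.5
post -44.4 -6.3
bar -72.9 -58.6
wedge -115.4 30.5
```

```bash
cat >> h.py <<'E'
T0=T0+tx_*.0035
E
python3 - <<'E'
from h import *
plan(T(-49.5,-6,60),tx_)
E
```

```text
t9.85 tcp [ 0.5622 -0.2857  0.1964] q [-0.57  0.5   0.19  1.25  0.   -1.82] tilt [-0. -0. -1.] F [-0.2 -0.1  1. ] g0.50
   cmd [  8.   49.8 136.4] spin 0.002
```

Call:
jog_arm(commands=[8,30,30,0,0.5,8,50,70,0,0.5,8,50,115,0,0.5,8,50,136,0,0.5,8,50,136,0,0,8,50,136,0,0,8,50,136,0,0,8,50,136,0,0], force=30)

```text
time: 10.85
ee_pos: [0.5121, -0.2781, 0.061]
tcp_rot: [-1.832, 2.551, 0.0]
ft_force: [-1.5, 2.0, 2.2]
grip_width: 0.135
```

```bash
python3 look.py w7
```

```text
t10.90 tcp [ 0.5121 -0.2782  0.061 ] q [-0.61  0.5  -0.19  0.88  0.   -1.85] tilt [-0. -0. -1.] F [-2.9  2.1  1.9] g0.13
   cmd [0. 0. 0.] spin 0.000
```

View pics/w7.png

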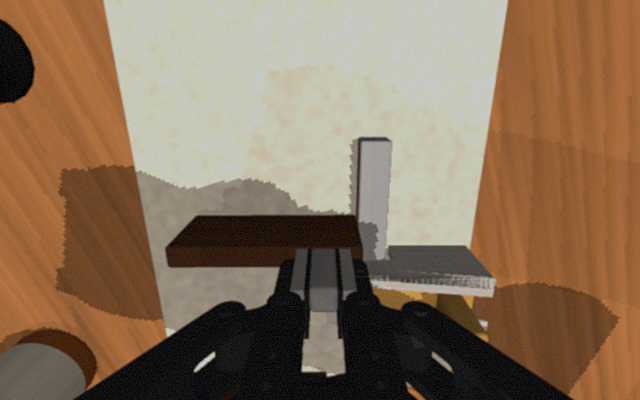

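Call:
jog_arm(commands=[15,0,0,0,0,30,0,0,0,0,45,0,0,0,0,60,0,0,0,0,75,0,0,0,0,87,0,0,0,0,87,0,0,0,0,87,0,0,0,0])

```text
time: 11.9
ee_pos: [0.4838, -0.3629, 0.061]
tcp_rot: [1.829, -2.552, 0.003]
ft_force: [-4.5, 0.1, 6.0]
grip_width: 0.135
```

```bash
python3 - <<'E'
from h import *
s=arm.state();w=s['ee_pos']-T0; print(w@tx_*1e3,w@ty_*1e3); plan(s['ee_pos'],tx_)
im=arm.read_camera("top")[:,:,::-1]; cv2.imwrite("pics/t7.png",im)
im=arm.read_camera("wrist")[:,:,::-1]; cv2.imwrite("pics/w8.png",im)
E
```

```text
-49.317182023030156 -96.12405539507692
t11.90 tcp [ 0.4838 -0.3629  0.061 ] q [-0.75  0.53 -0.13  0.91 -0.   -1.99] tilt [ 0.003 -0.001 -1.   ] F [-4.5  0.1  6. ] g0.14
   cmd [0. 0. 0.] spin -0.001
```

View pics/w8.png

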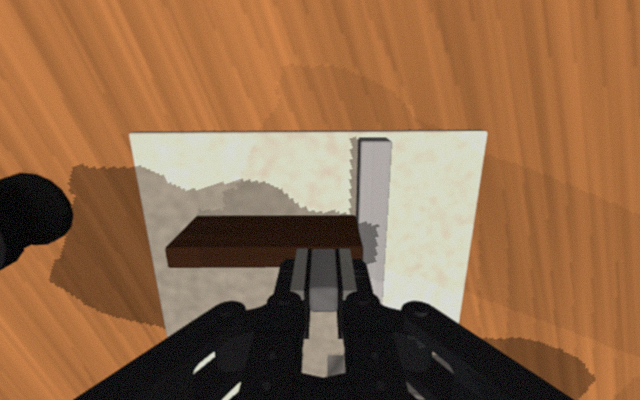

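View pics/t7.png

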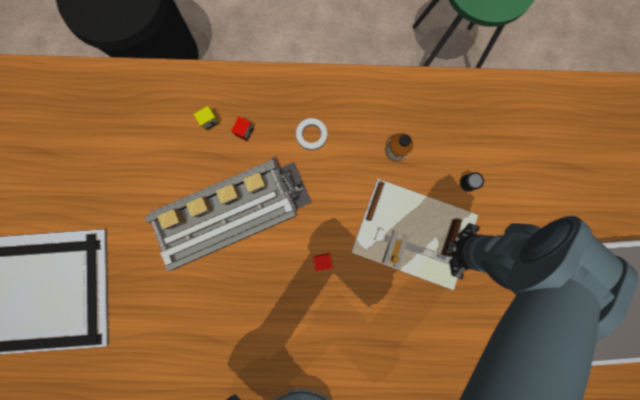

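Call:
jog_arm(commands=[0,0,0,0,0.35,0,0,0,0,0.4,0,0,-60,0,0.6,0,0,-120,0,0.7,-60,0,-150,0.1,0.7,-120,0,-150,0.2,0.7,-180,0,-150,0.3,0.7,-240,0,-150,0.4,0.7])

```text
time: 13.0
ee_pos: [0.562, -0.1317, 0.2105]
tcp_rot: [-1.283, 2.866, -0.001]
ft_force: [0.7, -0.6, 1.0]
grip_width: 0.696
```

```bash
cat > blocks.py <<'E'
from h import *
import sys
n=sys.argv[1]
im=arm.read_camera("top") if n!="t7" else cv2.imread("pics/t7.png")[:,:,::-1]
cv2.imwrite(f"pics/{n}.png",im[:,:,::-1]) if n!="t7" else None
im=im.astype(int)
m=((im[:,:,0]>170)&(im[:,:,1]>135)&(im[:,:,2]<135)&(im[:,:,0]-im[:,:,1]>15)&(im[:,:,0]-im[:,:,1]<75)).astype(np.uint8)
m[:, :130]=0; m[300:]=0; m[:150]=0
k,l,st,ce=cv2.connectedComponentsWithStats(m)
for i in range(1,k):
    if st[i,4]>60:
        w=ray("top",*ce[i],.07); d=w-P0; rc=cv2.minAreaRect(np.argwhere(l==i)[:,::-1].astype(np.float32))
        print(ce[i].round(1),st[i,4],w.round(4),'press',(d@px*1e3).round(1),(d@py*1e3).round(1),np.round(rc[1],1),round(rc[2]))
E
python3 blocks.py t7; python3 - <<'E'
from h import *
plan(P(0,-117,130),py)
E
```

```text
[255.  181.8] 164 [0.6377 0.1321 0.07  ] press -2.9 -118.9 [13.4 15.1] 67
[226.4 193.4] 196 [0.6065 0.202  0.07  ] press -0.8 -42.2 [13.  16.4] 67
[196.4 206.4] 201 [0.5719 0.2752 0.07  ] press -0.4 38.6 [13.2 16.6] 66
[167.7 218.5] 207 [0.5398 0.3445 0.07  ] press 0.6 115.0 [13.  16.2] 67
t13.00 tcp [ 0.562  -0.1317  0.2105] q [-0.34  0.39  0.04  1.22  0.   -1.18] tilt [-0.001 -0.001 -1.   ] F [ 0.7 -0.6  1. ] g0.70
   cmd [-250.4  119.9   80.6] spin 0.395
```

Call:
jog_arm(commands=[-50,24,0,0.08,0.7,-100,48,0,0.16,0.7,-150,72,0,0.24,0.7,-200,96,0,0.32,0.7,-250,120,20,0.395,0.7,-250,120,50,0.395,0.7,-250,120,50,0.395,0.7,-250,120,50,0.395,0.7])

```text
time: 14.0
ee_pos: [0.6375, 0.1328, 0.1612]
tcp_rot: [-0.7, 3.062, -0.0]
ft_force: [0.4, 0.3, 0.7]
grip_width: 0.7
```

```bash
python3 look.py w9 block1_mid press
```

```text
block1_mid [([0.8038, 0.2772, 0.0277], 0.83), ([0.6062, 0.2036, 0.0427], 0.66), ([0.7824, 0.1802, 0.0289], 0.65), ([0.6366, 0.1368, 0.0417], 0.64)]
press [([0.5842, 0.2383, -0.0056], 0.78)]
t14.15 tcp [0.6381 0.1325 0.1621] q [ 0.11  0.56  0.19  1.2   0.   -0.34] tilt [-0.003 -0.001 -1.   ] F [-0.7 -0.9  0.5] g0.70
   cmd [0. 0. 0.] spin -0.796
```

View pics/w9.png

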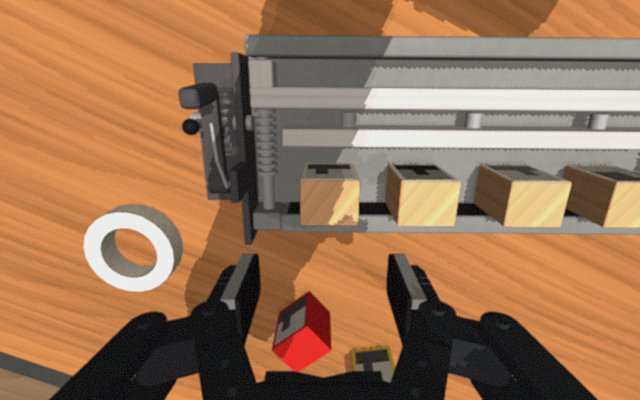

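```bash
python3 - <<'E'
from h import *
import pickle
cal=pickle.load(open("pics/w9.pkl","rb"))
for u,v in [(303,193),(359,192),(359,224),(300,225),(330,208), (389,193),(457,192),(459,225),(397,226)]:
    w=ray("",u,v,.07,cal)-P0; print((w@px*1e3).round(1),(w@py*1e3).round(1))
plan(P(-1,-116,32),py)
E
```

```text
-11.2 -133.0
-12.1 -91.9
13.4 -90.9
14.3 -135.7
0.5 -113.1
-11.4 -69.8
-12.4 -19.9
13.9 -14.9
14.9 -61.9
t14.15 tcp [0.6381 0.1325 0.1621] q [ 0.11  0.56  0.19  1.2   0.   -0.34] tilt [-0.003 -0.001 -1.   ] F [-0.7 -0.9  0.5] g0.70
   cmd [ -0.9   2.7 130.1] spin 0.002
```

```bash
cat >> h.py <<'E'
P0=P0+py*.003
E
python3 - <<'E'
from h import *
plan(P(0,-117,32),py)
E
```

```text
t14.15 tcp [0.6381 0.1325 0.1621] q [ 0.11  0.56  0.19  1.2   0.   -0.34] tilt [-0.003 -0.001 -1.   ] F [-0.7 -0.9  0.5] g0.70
   cmd [ -1.9   4.7 130.1] spin 0.002
```

Call:
jog_arm(commands=[-2,5,20,0,0.7,-2,5,60,0,0.7,-2,5,100,0,0.7,-2,5,130,0,0.7,-2,5,130,0,0.7,-2,5,130,0,0.3,-2,5,130,0,0.3,-2,5,130,0,0.3], force=35)

```text
time: 15.15
ee_pos: [0.638, 0.1385, 0.0323]
tcp_rot: [-0.7, 3.06, -0.001]
ft_force: [-1.9, -1.9, 6.0]
grip_width: 0.507
```

```bash
python3 look.py w10
```

```text
t15.20 tcp [0.638  0.1385 0.0323] q [ 0.12  0.65 -0.01  0.91 -0.   -0.33] tilt [-0.003 -0.001 -1.   ] F [-1.9 -1.3  5.9] g0.51
   cmd [0. 0. 0.] spin -0.795
```

View pics/w10.png

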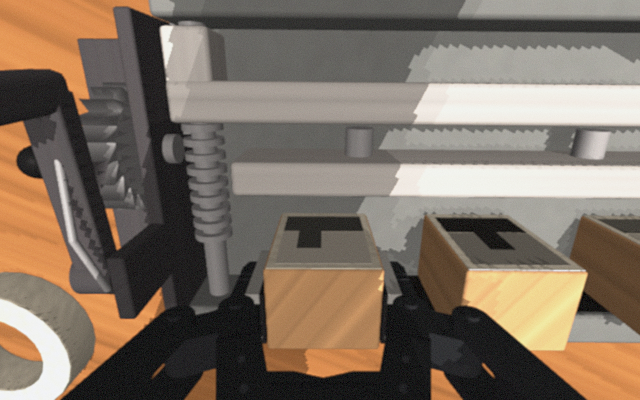

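Call:
jog_arm(commands=[0,0,-20,0,0.3,0,0,-70,0,0.3,0,0,-120,0,0.3,0,0,-130,0,0.3,0,0,-130,0,0.3])

```text
time: 15.82
ee_pos: [0.6375, 0.1388, 0.1611]
tcp_rot: [-0.701, 3.06, 0.0]
ft_force: [0.1, -0.6, -1.0]
grip_width: 0.506
```

```bash
python3 - <<'E'
from h import *
plan(T(0,96,150),tx_)
E
```

```text
t15.82 tcp [0.6375 0.1388 0.1611] q [ 0.12  0.56  0.19  1.2   0.   -0.33] tilt [-0.002 -0.    -1.   ] F [ 0.1 -0.6 -1. ] g0.51
   cmd [ 187.  -282.3   10.8] spin -0.795
```

Call:
jog_arm(commands=[25,-38,0,-0.1,0.3,54,-81,0,-0.22,0.3,85,-128,0,-0.35,0.3,115,-173,0,-0.48,0.3,145,-218,0,-0.61,0.3,172,-260,0,-0.73,0.3,187,-282,10,-0.795,0.3,187,-282,10,-0.795,0.3])

```text
time: 16.82
ee_pos: [0.5888, -0.1978, 0.1469]
tcp_rot: [1.826, -2.553, -0.008]
ft_force: [0.2, 1.2, -0.1]
grip_width: 0.512
```

```bash
python3 look.py w11; python3 - <<'E'
from h import *
plan(T(0,95,28),tx_)
E
```

```text
t16.88 tcp [ 0.5894 -0.1965  0.1477] q [-0.42  0.51  0.07  1.13  0.   -1.67] tilt [-0.001  0.005 -1.   ] F [-0.3  0.6 -0.5] g0.51
   cmd [0. 0. 0.] spin -0.002
t16.88 tcp [ 0.5894 -0.1965  0.1477] q [-0.42  0.51  0.07  1.13  0.   -1.67] tilt [-0.001  0.005 -1.   ] F [-0.3  0.6 -0.5] g0.51
   cmd [  0.5  -3.2 119.7] spin -0.002
```

View pics/w11.png

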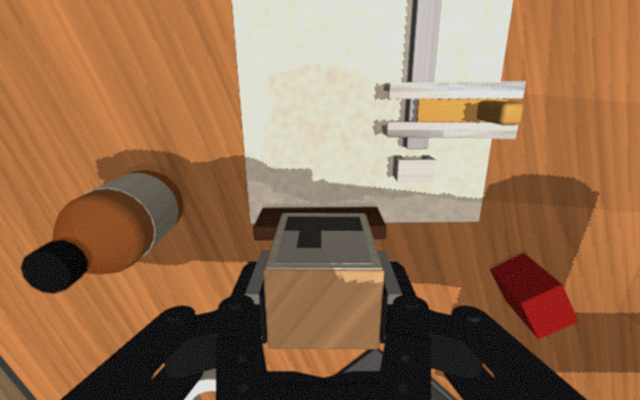

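```bash
python3 - <<'E'
from h import *
import pickle
cal=pickle.load(open("pics/w11.pkl","rb"))
im=cv2.imread("pics/w11.png"); cv2.imwrite("pics/z7.png",cv2.resize(im[190:260,235:405],None,fx=4.5,fy=4.5,interpolation=cv2.INTER_CUBIC))
for u,v,z in [(262,208,.008),(378,208,.008),(253,239,.053),(386,236,.053),(253,232,.053)]:
    w=ray("",u,v,z,cal)-T0; print((w@tx_*1e3).round(1),(w@ty_*1e3).round(1))
E
```

```text
50.5 115.0
-53.8 115.6
50.5 123.9
-53.1 122.0
50.1 118.0
```

View pics/z7.png

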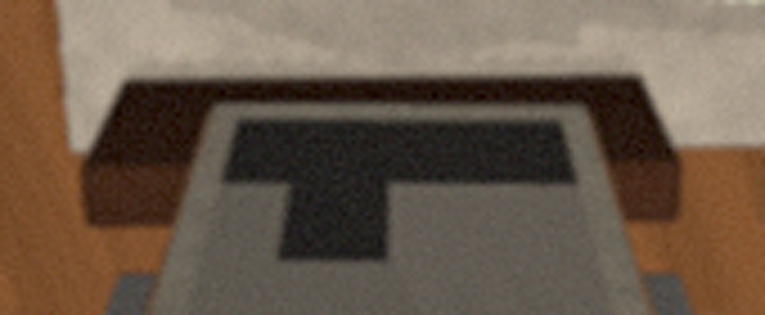

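Call:
jog_arm(commands=[1,-2,20,0,0.3,1,-2,60,0,0.3,1,-2,95,0,0.3,1,-2,112,0,0.3,1,-2,119,0,0.3,1,-2,119,0,0.3,1,-2,119,0,0.3])

```text
time: 17.75
ee_pos: [0.5939, -0.1987, 0.0328]
tcp_rot: [-1.831, 2.551, -0.004]
ft_force: [-0.5, -0.6, -0.7]
grip_width: 0.515
```

```bash
python3 look.py w12; python3 - <<'E'
from h import *
plan(T(-1,94.5,27),tx_)
E
```

```text
t17.80 tcp [ 0.5938 -0.1987  0.0328] q [-0.42  0.6  -0.1   0.87  0.   -1.67] tilt [ 0.    -0.003 -1.   ] F [ 0.1 -0.  -0. ] g0.51
   cmd [0. 0. 0.] spin 0.000
t17.80 tcp [ 0.5938 -0.1987  0.0328] q [-0.42  0.6  -0.1   0.87  0.   -1.67] tilt [ 0.    -0.003 -1.   ] F [ 0.1 -0.  -0. ] g0.51
   cmd [0.1 3.4 5.8] spin 0.000
```

View pics/w12.png

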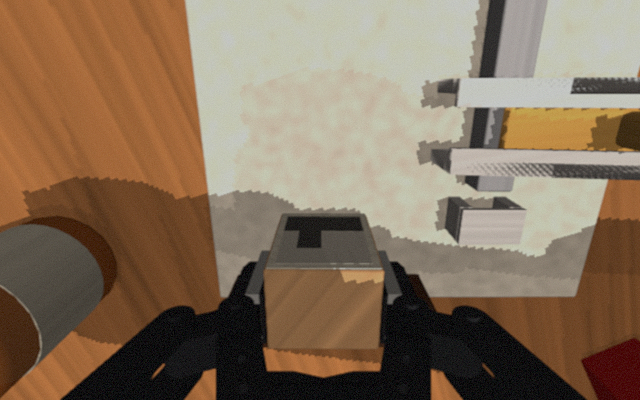

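Call:
jog_arm(commands=[0,3,2,0,0.3,0,3,4,0,0.3,0,3,5,0,0.3,0,3,5,0,0.3])

```text
time: 18.3
ee_pos: [0.5897, -0.1973, 0.0263]
tcp_rot: [1.832, -2.552, -0.0]
ft_force: [-1.5, 0.4, 0.3]
grip_width: 0.511
```

```bash
python3 - <<'E'
from h import *
plan(T(-1,94.5,27),tx_)
E
```

```text
t18.30 tcp [ 0.5897 -0.1973  0.0263] q [-0.42  0.6  -0.11  0.86  0.   -1.67] tilt [-0.  0. -1.] F [-1.5  0.4  0.3] g0.51
   cmd [ 0.2 -1.  -0.7] spin 0.000
```

Call:
jog_arm(commands=[0,0,0,0,0.62,0,0,0,0,0.62,0,0,-30,0,0.62,0,0,-80,0,0.65,0,0,-130,0,0.7,0,0,-130,0,0.7])

```text
time: 19.05
ee_pos: [0.5932, -0.1988, 0.1616]
tcp_rot: [-1.829, 2.548, -0.014]
ft_force: [0.2, -0.2, 0.2]
grip_width: 0.702
```

```bash
python3 look.py w13; python3 - <<'E'
from h import *
plan(P(0,-39,155),py)
E
```

```text
t19.10 tcp [ 0.5916 -0.1981  0.1588] q [-0.42  0.5   0.08  1.15  0.   -1.67] tilt [ 0.    -0.005 -1.   ] F [-0.6  0.7 -0.7] g0.70
   cmd [0. 0. 0.] spin 0.000
t19.10 tcp [ 0.5916 -0.1981  0.1588] q [-0.42  0.5   0.08  1.15  0.   -1.67] tilt [ 0.    -0.005 -1.   ] F [-0.6  0.7 -0.7] g0.70
   cmd [-389.   117.7    3. ] spin 0.799
```

View pics/w13.png

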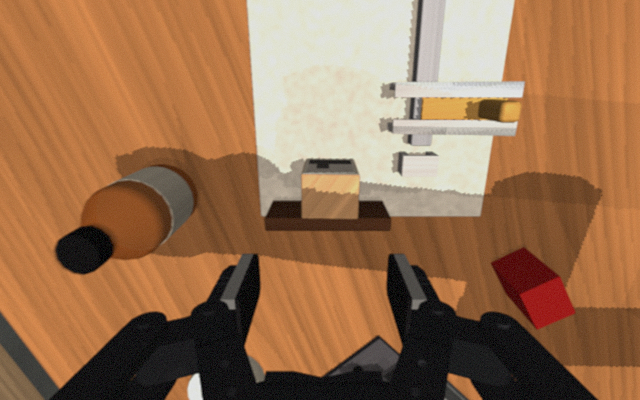

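Call:
jog_arm(commands=[-40,12,0,0.08,0.7,-95,29,0,0.2,0.7,-150,46,0,0.32,0.7,-205,63,0,0.44,0.7,-260,79,0,0.56,0.7,-315,96,0,0.68,0.7,-365,110,0,0.76,0.7,-389,118,0,0.8,0.7])

```text
time: 20.1
ee_pos: [0.601, 0.2117, 0.1541]
tcp_rot: [0.695, -3.061, -0.001]
ft_force: [0.4, -0.0, -0.0]
grip_width: 0.704
```

Call:
jog_arm(commands=[0,0,0,0,0.7,0,0,0,0,0.7,0,0,0,0,0.7])

```text
time: 20.48
ee_pos: [0.6023, 0.2077, 0.1558]
tcp_rot: [0.691, -3.064, 0.0]
ft_force: [-0.1, -0.3, 0.3]
grip_width: 0.701
```

```bash
python3 look.py w14 block1_mid; python3 - <<'E'
from h import *
plan(P(0,-39,32),py)
for c in [(-18,-61),(-18,-17),(18,-17),(18,-61)]: print(proj("wrist",P(*c,70)).round(0))
E
```

```text
block1_mid [([0.8065, 0.2784, 0.0305], 0.67)]
t20.57 tcp [0.6025 0.2078 0.1562] q [ 0.23  0.53  0.13  1.17 -0.   -0.21] tilt [ 0.  0. -1.] F [-0.2  0.4  0. ] g0.70
   cmd [0. 0. 0.] spin -0.801
t20.57 tcp [0.6025 0.2078 0.1562] q [ 0.23  0.53  0.13  1.17 -0.   -0.21] tilt [ 0.  0. -1.] F [-0.2  0.4  0. ] g0.70
   cmd [ -2.   -0.7 124.2] spin -0.003
[291. 185.]
[353. 185.]
[352. 231.]
[293. 231.]
```

View pics/w14.png

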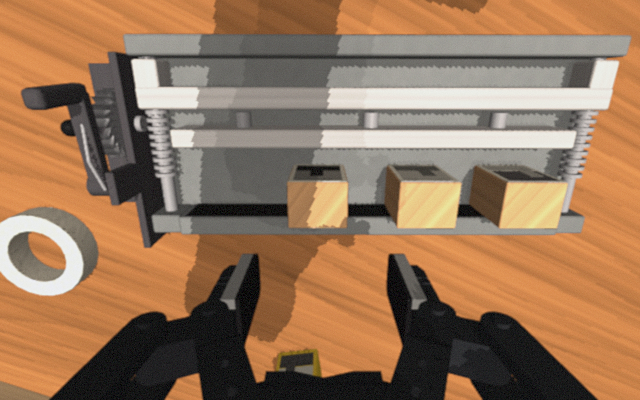

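Call:
jog_arm(commands=[0,-3,20,0,0.7,0,-3,60,0,0.7,0,-3,100,0,0.7,0,-3,124,0,0.7,0,-3,124,0,0.7,0,-3,124,0,0.3,0,-3,124,0,0.3,0,-3,124,0,0.3])

```text
time: 21.58
ee_pos: [0.6045, 0.2063, 0.0336]
tcp_rot: [-0.693, 3.062, -0.0]
ft_force: [-1.7, -0.9, 3.6]
grip_width: 0.511
```

```bash
python3 look.py w15
```

```text
t21.62 tcp [0.6045 0.2063 0.0336] q [ 0.23  0.62 -0.05  0.9  -0.   -0.22] tilt [-0.002 -0.001 -1.   ] F [-2.1 -2.2  3.5] g0.51
   cmd [0. 0. 0.] spin -0.800
```

View pics/w15.png

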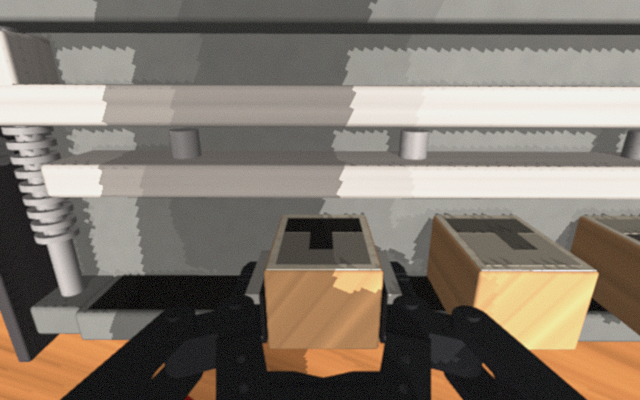

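Call:
jog_arm(commands=[0,0,-20,0,0.3,0,0,-70,0,0.3,0,0,-115,0,0.3,0,0,-125,0,0.3,0,0,-125,0,0.3])

```text
time: 22.25
ee_pos: [0.6043, 0.2066, 0.1578]
tcp_rot: [-0.693, 3.062, 0.0]
ft_force: [0.1, -0.4, -1.2]
grip_width: 0.509
```

```bash
python3 - <<'E'
from h import *
plan(T(-1,56,150),tx_)
E
```

```text
t22.25 tcp [0.6043 0.2066 0.1578] q [ 0.23  0.53  0.13  1.17  0.   -0.22] tilt [-0.002 -0.    -1.   ] F [ 0.1 -0.4 -1.2] g0.51
   cmd [ 213.4 -386.6    7.4] spin -0.800
```

Call:
jog_arm(commands=[25,-45,0,-0.08,0.3,55,-100,0,-0.2,0.3,85,-154,0,-0.32,0.3,115,-208,0,-0.44,0.3,145,-262,0,-0.56,0.3,175,-316,0,-0.68,0.3,200,-362,0,-0.76,0.3,213,-387,0,-0.8,0.3])

```text
time: 23.25
ee_pos: [0.5764, -0.237, 0.1545]
tcp_rot: [1.829, -2.552, -0.005]
ft_force: [0.1, 0.1, -0.7]
grip_width: 0.512
```

Call:
jog_arm(commands=[0,0,0,0,0.3,0,0,0,0,0.3,0,0,0,0,0.3])

```text
time: 23.62
ee_pos: [0.5779, -0.2332, 0.1566]
tcp_rot: [1.834, -2.55, -0.002]
ft_force: [0.1, 0.1, -0.1]
grip_width: 0.508
```

```bash
python3 look.py w16; python3 - <<'E'
from h import *
plan(T(-1,56,28),tx_)
E
```

```text
t23.68 tcp [ 0.5781 -0.2333  0.1568] q [-0.49  0.5   0.08  1.15  0.   -1.73] tilt [-0.     0.001 -1.   ] F [ 0.5 -0.7 -0.9] g0.51
   cmd [0. 0. 0.] spin 0.002
t23.68 tcp [ 0.5781 -0.2333  0.1568] q [-0.49  0.5   0.08  1.15  0.   -1.73] tilt [-0.     0.001 -1.   ] F [ 0.5 -0.7 -0.9] g0.51
   cmd [  0.9  -0.6 128.8] spin 0.002
```

View pics/w16.png

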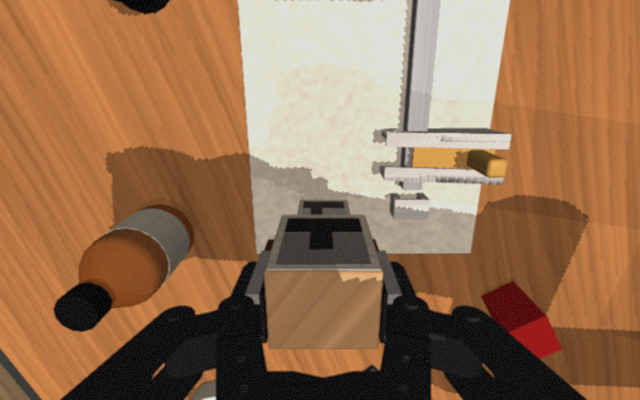

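Call:
jog_arm(commands=[1,-1,25,0,0.3,1,-1,65,0,0.3,1,-1,100,0,0.3,1,-1,120,0,0.3,1,-1,126,0,0.3,1,-1,128,0,0.3,1,-1,128,0,0.3])

```text
time: 24.55
ee_pos: [0.5797, -0.2362, 0.0304]
tcp_rot: [-1.832, 2.551, -0.003]
ft_force: [-0.3, -0.4, -0.4]
grip_width: 0.511
```

```bash
python3 look.py w17; python3 - <<'E'
from h import *
plan(T(-1,56,28.5),tx_)
E
```

```text
t24.60 tcp [ 0.5798 -0.2363  0.0305] q [-0.49  0.6  -0.1   0.87  0.   -1.73] tilt [ 0.    -0.002 -1.   ] F [ 1.  -0.5 -0.3] g0.51
   cmd [0. 0. 0.] spin 0.000
t24.60 tcp [ 0.5798 -0.2363  0.0305] q [-0.49  0.6  -0.1   0.87  0.   -1.73] tilt [ 0.    -0.002 -1.   ] F [ 1.  -0.5 -0.3] g0.51
   cmd [-1.5  2.   2. ] spin 0.000
```

View pics/w17.png

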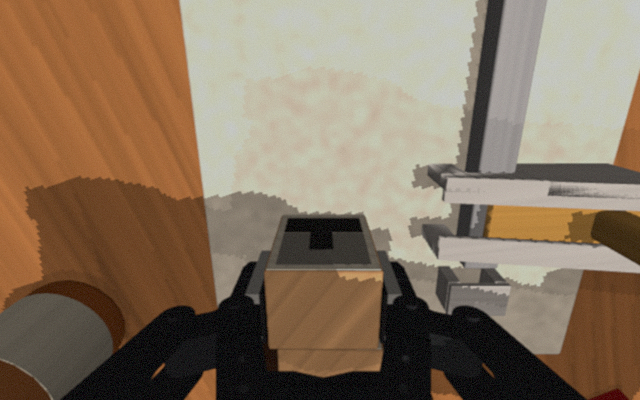

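Nearly down; fine settle, release, retreat.

Call:
jog_arm(commands=[-1,2,1,0,0.3,-1,2,2,0,0.3,-1,2,2,0,0.3,-1,2,2,0,0.61,-1,2,2,0,0.61,-1,2,-30,0,0.61,-1,2,-80,0,0.65,-1,2,-125,0,0.7])

```text
time: 25.6
ee_pos: [0.5771, -0.2344, 0.1557]
tcp_rot: [-1.832, 2.552, -0.0]
ft_force: [0.2, -0.0, 0.2]
grip_width: 0.697
```

```bash
python3 look.py w18; python3 - <<'E'
from h import *
plan(P(-2,37,155),py)
E
```

```text
t25.65 tcp [ 0.5801 -0.2359  0.1627] q [-0.49  0.5   0.09  1.15  0.   -1.73] tilt [ 0.002 -0.01  -1.   ] F [ 0.7 -1.2  4.6] g0.70
   cmd [0. 0. 0.] spin 0.000
t25.65 tcp [ 0.5801 -0.2359  0.1627] q [-0.49  0.5   0.09  1.15  0.   -1.73] tilt [ 0.002 -0.01  -1.   ] F [ 0.7 -1.2  4.6] g0.70
   cmd [-481.5  173.4    5.3] spin 0.799
```

View pics/w18.png

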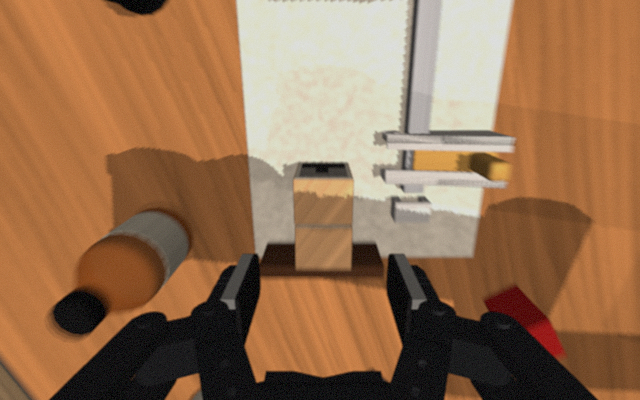

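Call:
jog_arm(commands=[-40,14,0,0.07,0.7,-95,34,0,0.16,0.7,-152,55,0,0.25,0.7,-209,75,0,0.35,0.7,-266,96,0,0.45,0.7,-323,116,0,0.55,0.7,-380,137,0,0.65,0.7,-435,157,0,0.75,0.7])

```text
time: 26.65
ee_pos: [0.5674, 0.23, 0.1542]
tcp_rot: [-0.765, 3.047, -0.0]
ft_force: [0.3, -0.1, 0.0]
grip_width: 0.698
```

```bash
python3 - <<'E'
from h import *
plan(P(-2,37,155),py)
E
```

```text
t26.65 tcp [0.5674 0.23   0.1542] q [ 0.28  0.48  0.04  1.13 -0.   -0.21] tilt [-0. -0. -1.] F [ 0.3 -0.1  0. ] g0.70
   cmd [-23.8  39.1  -0.8] spin 0.046
```

Call:
jog_arm(commands=[-12,20,0,0.046,0.7,-24,38,0,0.046,0.7,-24,38,0,0.046,0.7,-24,38,0,0.046,0.7,-24,38,0,0.046,0.7])

```text
time: 27.28
ee_pos: [0.5708, 0.2716, 0.1543]
tcp_rot: [0.697, -3.063, 0.0]
ft_force: [0.1, 0.0, -0.1]
grip_width: 0.693
```

```bash
python3 look.py w19; python3 - <<'E'
from h import *
plan(P(-2,37,33),py)
for c in [(-20,15),(-20,59),(16,59),(16,15)]: print(proj("wrist",P(*c,70)).round(0))
E
```

```text
t27.32 tcp [0.5708 0.2717 0.1544] q [ 0.34  0.52  0.11  1.16 -0.   -0.1 ] tilt [ 0. -0. -1.] F [ 0.7 -1.2 -0.6] g0.70
   cmd [0. 0. 0.] spin -0.797
t27.32 tcp [0.5708 0.2717 0.1544] q [ 0.34  0.52  0.11  1.16 -0.   -0.1 ] tilt [ 0. -0. -1.] F [ 0.7 -1.2 -0.6] g0.70
   cmd [ -0.9   4.  121.4] spin 0.001
[298. 184.]
[360. 185.]
[358. 231.]
[299. 231.]
```

View pics/w19.png

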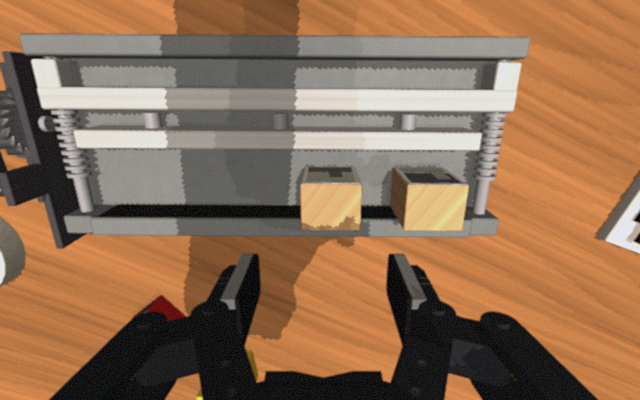

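Call:
jog_arm(commands=[0,5,20,0,0.7,0,5,60,0,0.7,0,5,100,0,0.7,0,5,121,0,0.7,0,5,121,0,0.7,0,5,121,0,0.3,0,5,121,0,0.3,0,5,121,0,0.3])

```text
time: 28.32
ee_pos: [0.5692, 0.2774, 0.0346]
tcp_rot: [-0.699, 3.061, -0.0]
ft_force: [-2.0, -1.0, 3.0]
grip_width: 0.511
```

```bash
python3 look.py w20
```

```text
t28.38 tcp [0.5692 0.2774 0.0346] q [ 0.35  0.61 -0.07  0.89 -0.   -0.1 ] tilt [-0.002 -0.001 -1.   ] F [-1.5 -1.8  4.5] g0.51
   cmd [0. 0. 0.] spin -0.796
```

View pics/w20.png

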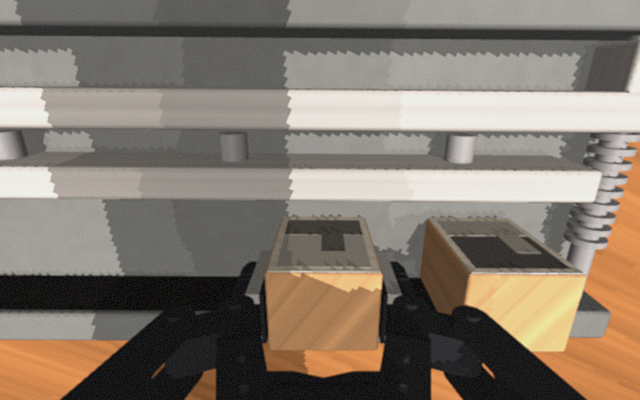

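Call:
jog_arm(commands=[0,0,-20,0,0.3,0,0,-70,0,0.3,0,0,-115,0,0.3,0,0,-125,0,0.3,0,0,-125,0,0.3])

```text
time: 29.0
ee_pos: [0.5691, 0.2777, 0.1589]
tcp_rot: [-0.699, 3.061, 0.001]
ft_force: [-0.1, -0.5, -1.7]
grip_width: 0.512
```

```bash
python3 - <<'E'
from h import *
plan(T(-1,17.5,150),tx_)
E
```

```text
t29.00 tcp [0.5691 0.2777 0.1589] q [ 0.35  0.52  0.12  1.16  0.   -0.1 ] tilt [-0.002 -0.    -1.   ] F [-0.1 -0.5 -1.7] g0.51
   cmd [ 241.  -492.6    8.4] spin -0.796
```

Call:
jog_arm(commands=[20,-40,0,-0.06,0.3,46,-94,0,-0.14,0.3,72,-148,0,-0.22,0.3,98,-202,0,-0.3,0.3,125,-256,0,-0.39,0.3,152,-310,0,-0.48,0.3,178,-364,0,-0.58,0.3,204,-418,0,-0.68,0.3])

```text
time: 30.0
ee_pos: [0.5647, -0.1891, 0.1558]
tcp_rot: [1.684, -2.65, -0.005]
ft_force: [0.5, 1.0, 0.1]
grip_width: 0.507
```

```bash
python3 - <<'E'
from h import *
plan(T(-1,17.5,150),tx_)
E
```

```text
t30.00 tcp [ 0.5647 -0.1891  0.1558] q [-0.43  0.45 -0.    1.12  0.   -1.56] tilt [-0.     0.004 -1.   ] F [0.5 1.  0.1] g0.51
   cmd [ 73.4 -35.8   5.7] spin -0.112
```

Call:
jog_arm(commands=[38,-18,0,-0.06,0.3,73,-36,0,-0.11,0.3,73,-36,0,-0.11,0.3,73,-36,0,-0.11,0.3,73,-36,0,-0.11,0.3])

```text
time: 30.62
ee_pos: [0.5672, -0.2676, 0.1575]
tcp_rot: [1.826, -2.556, -0.003]
ft_force: [0.6, 1.4, -0.7]
grip_width: 0.511
```

```bash
python3 look.py w21; python3 - <<'E'
from h import *
plan(T(-1,17.5,29.5),tx_)
E
```

```text
t30.68 tcp [ 0.5674 -0.2677  0.1578] q [-0.54  0.51  0.1   1.16  0.   -1.78] tilt [-0.001  0.001 -1.   ] F [ 0.2 -0.5  0.5] g0.51
   cmd [0. 0. 0.] spin -0.004
t30.68 tcp [ 0.5674 -0.2677  0.1578] q [-0.54  0.51  0.1   1.16  0.   -1.78] tilt [-0.001  0.001 -1.   ] F [ 0.2 -0.5  0.5] g0.51
   cmd [  3.3   0.2 128.3] spin -0.004
```

View pics/w21.png

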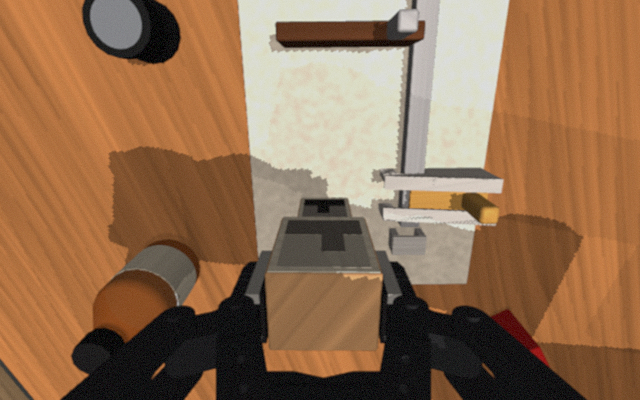

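Call:
jog_arm(commands=[3,0,25,0,0.3,3,0,65,0,0.3,3,0,100,0,0.3,3,0,118,0,0.3,3,0,122,0,0.3,3,0,122,0,0.3,3,0,122,0,0.3])

```text
time: 31.55
ee_pos: [0.5677, -0.2724, 0.0377]
tcp_rot: [-1.824, 2.556, -0.003]
ft_force: [0.6, -0.6, 0.1]
grip_width: 0.505
```

```bash
python3 - <<'E'
from h import *
plan(T(-1,17.5,29.5),tx_)
E
```

```text
t31.55 tcp [ 0.5677 -0.2724  0.0377] q [-0.55  0.6  -0.08  0.89  0.   -1.79] tilt [ 0.    -0.002 -1.   ] F [ 0.6 -0.6  0.1] g0.51
   cmd [-1.   2.1  8.2] spin -0.005
```

Call:
jog_arm(commands=[-1,2,4,0,0.3,-1,2,7,0,0.3,-1,2,8,0,0.3,-1,2,8,0,0.61,-1,2,8,0,0.61,-1,2,-25,0,0.61,-1,2,-75,0,0.65,-1,2,-120,0,0.7])

```text
time: 32.55
ee_pos: [0.565, -0.2704, 0.1577]
tcp_rot: [-1.824, 2.557, -0.0]
ft_force: [0.4, -0.7, 0.8]
grip_width: 0.7
```

```bash
python3 look.py w22; python3 - <<'E'
from h import *
plan(P(-2,115,155),py)
E
```

```text
t32.60 tcp [ 0.568  -0.2722  0.1648] q [-0.55  0.5   0.1   1.16  0.   -1.79] tilt [ 0.002 -0.01  -1.   ] F [ 0.8 -0.1  4.6] g0.70
   cmd [0. 0. 0.] spin -0.006
t32.60 tcp [ 0.568  -0.2722  0.1648] q [-0.55  0.5   0.1   1.16  0.   -1.79] tilt [ 0.002 -0.01  -1.   ] F [ 0.8 -0.1  4.6] g0.70
   cmd [-574.3  231.3    6.3] spin 0.793
```

View pics/w22.png

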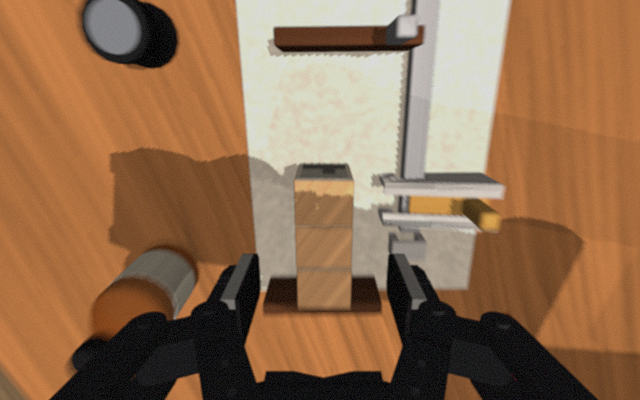

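Three in a neat row. Go for the last one.

Call:
jog_arm(commands=[-40,16,0,0.06,0.7,-92,37,0,0.14,0.7,-147,59,0,0.22,0.7,-202,81,0,0.3,0.7,-257,103,0,0.38,0.7,-312,126,0,0.46,0.7,-367,148,0,0.54,0.7,-422,170,0,0.62,0.7])

```text
time: 33.6
ee_pos: [0.5415, 0.1858, 0.1563]
tcp_rot: [-0.953, 2.993, -0.0]
ft_force: [1.4, 0.7, -0.1]
grip_width: 0.699
```

```bash
python3 - <<'E'
from h import *
plan(P(-2,115,155),py)
E
```

```text
t33.60 tcp [0.5415 0.1858 0.1563] q [ 0.22  0.4  -0.08  1.09 -0.   -0.4 ] tilt [-0.001 -0.    -1.   ] F [ 1.4  0.7 -0.1] g0.70
   cmd [-88.3 133.8   1.3] spin 0.170
```

Call:
jog_arm(commands=[-29,44,0,0.06,0.7,-58,88,0,0.12,0.7,-80,122,0,0.17,0.7,-88,133,0,0.17,0.7,-88,133,0,0.17,0.7,-88,133,0,0.17,0.7,-88,133,0,0.17,0.7])

```text
time: 34.48
ee_pos: [0.5365, 0.3418, 0.1564]
tcp_rot: [0.697, -3.063, 0.0]
ft_force: [0.8, 0.2, -0.3]
grip_width: 0.703
```

```bash
python3 look.py w23; python3 - <<'E'
from h import *
plan(P(-2,117,33),py)
for c in [(-20,95),(-20,139),(16,139),(16,95)]: print(proj("wrist",P(*c,70)).round(0))
E
```

```text
t34.52 tcp [0.5365 0.3421 0.1565] q [ 0.47  0.53  0.13  1.17 -0.    0.02] tilt [-0. -0. -1.] F [-0.6  0.2  0.3] g0.70
   cmd [0. 0. 0.] spin -0.797
t34.52 tcp [0.5365 0.3421 0.1565] q [ 0.47  0.53  0.13  1.17 -0.    0.02] tilt [-0. -0. -1.] F [-0.6  0.2  0.3] g0.70
   cmd [ -1.5   5.7 123.5] spin 0.001
[300. 184.]
[362. 185.]
[360. 231.]
[301. 231.]
```

View pics/w23.png

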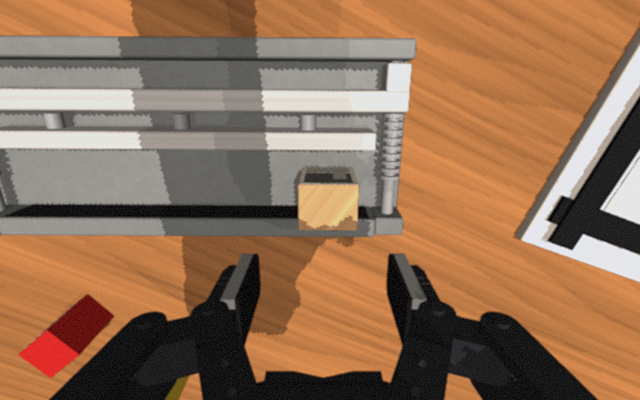

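Call:
jog_arm(commands=[-1,4,20,0,0.63,-1,4,60,0,0.63,-1,4,100,0,0.63,-1,4,123,0,0.63,-1,4,123,0,0.63,-1,4,123,0,0.3,-1,4,123,0,0.3,-1,4,123,0,0.3])

```text
time: 35.52
ee_pos: [0.5354, 0.3471, 0.0342]
tcp_rot: [-0.699, 3.062, -0.0]
ft_force: [-2.4, -1.9, -0.3]
grip_width: 0.511
```

```bash
python3 look.py w24
```

```text
t35.58 tcp [0.5353 0.3472 0.0341] q [ 0.48  0.62 -0.05  0.9  -0.    0.03] tilt [-0. -0. -1.] F [-3.8 -1.7  1.4] g0.51
   cmd [0. 0. 0.] spin -0.796
```

View pics/w24.png

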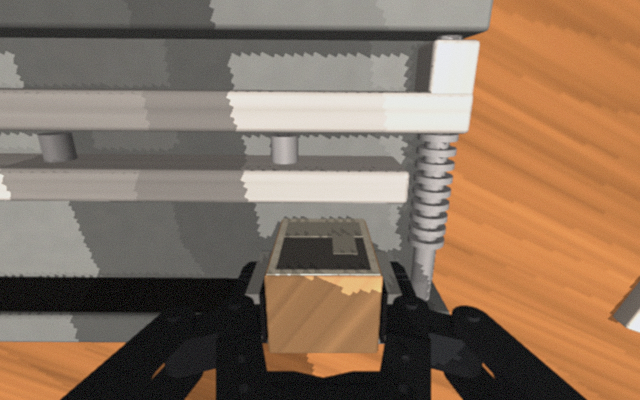

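Call:
jog_arm(commands=[0,0,-20,0,0.3,0,0,-70,0,0.3,0,0,-115,0,0.3,0,0,-125,0,0.3,0,0,-125,0,0.3])

```text
time: 36.2
ee_pos: [0.5363, 0.348, 0.1591]
tcp_rot: [-0.699, 3.06, 0.002]
ft_force: [-0.2, 0.3, -1.2]
grip_width: 0.511
```

```bash
python3 - <<'E'
from h import *
plan(T(-1,-21.5,150),tx_)
E
```

```text
t36.20 tcp [0.5363 0.348  0.1591] q [0.48 0.53 0.14 1.17 0.   0.03] tilt [-0.003  0.    -1.   ] F [-0.2  0.3 -1.2] g0.51
   cmd [ 269.3 -598.1    8.1] spin -0.796
```

Call:
jog_arm(commands=[18,-40,0,-0.05,0.3,40,-92,0,-0.12,0.3,65,-147,0,-0.19,0.3,90,-202,0,-0.26,0.3,115,-257,0,-0.34,0.3,140,-312,0,-0.42,0.3,165,-367,0,-0.5,0.3,190,-422,0,-0.58,0.3])

```text
time: 37.2
ee_pos: [0.5461, -0.1168, 0.156]
tcp_rot: [1.549, -2.731, -0.004]
ft_force: [0.7, -0.8, -0.9]
grip_width: 0.509
```

```bash
python3 - <<'E'
from h import *
plan(T(-1,-21.5,150),tx_)
E
```

```text
t37.20 tcp [ 0.5461 -0.1168  0.156 ] q [-0.32  0.38 -0.11  1.08  0.   -1.36] tilt [ 0.     0.003 -1.   ] F [ 0.7 -0.8 -0.9] g0.51
   cmd [ 160.1 -104.3    5.8] spin -0.213
```

Call:
jog_arm(commands=[45,-29,0,-0.07,0.3,90,-58,0,-0.14,0.3,135,-88,0,-0.2,0.3,160,-104,0,-0.213,0.3,160,-104,0,-0.213,0.3,160,-104,0,-0.213,0.3,160,-104,0,-0.213,0.3])

```text
time: 38.08
ee_pos: [0.5538, -0.3044, 0.1576]
tcp_rot: [1.83, -2.553, -0.003]
ft_force: [-0.3, -0.7, -0.4]
grip_width: 0.513
```

```bash
python3 look.py w25; python3 - <<'E'
from h import *
plan(T(-1,-21.5,29),tx_)
E
```

```text
t38.12 tcp [ 0.554  -0.3045  0.1579] q [-0.6   0.52  0.12  1.17  0.   -1.85] tilt [-0.001  0.001 -1.   ] F [ 0.1 -1.  -1.5] g0.51
   cmd [0. 0. 0.] spin -0.001
t38.12 tcp [ 0.554  -0.3045  0.1579] q [-0.6   0.52  0.12  1.17  0.   -1.85] tilt [-0.001  0.001 -1.   ] F [ 0.1 -1.  -1.5] g0.51
   cmd [  3.2  -0.6 128.9] spin -0.001
```

View pics/w25.png

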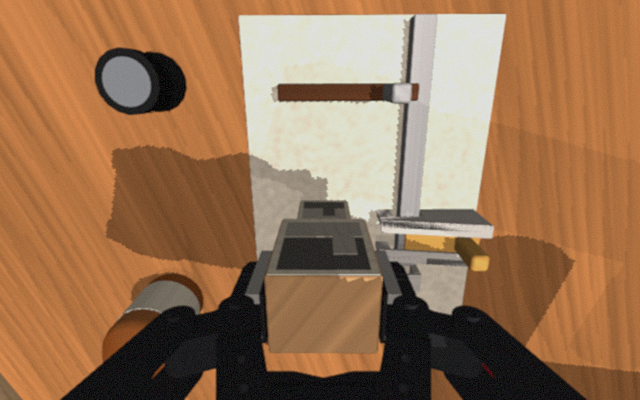

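Call:
jog_arm(commands=[3,0,25,0,0.3,3,0,65,0,0.3,3,0,100,0,0.3,3,0,118,0,0.3,3,0,122,0,0.3,3,0,122,0,0.3,3,0,122,0,0.3])

```text
time: 39.0
ee_pos: [0.5541, -0.3093, 0.0377]
tcp_rot: [-1.828, 2.554, -0.004]
ft_force: [-0.2, -0.4, -1.5]
grip_width: 0.51
```

```bash
python3 - <<'E'
from h import *
plan(T(-1,-21.5,29),tx_)
E
```

```text
t39.00 tcp [ 0.5541 -0.3093  0.0377] q [-0.61  0.61 -0.06  0.9   0.   -1.85] tilt [ 0.001 -0.002 -1.   ] F [-0.2 -0.4 -1.5] g0.51
   cmd [-1.3  1.1  8.7] spin -0.002
```

Call:
jog_arm(commands=[-1,1,4,0,0.3,-1,1,7,0,0.3,-1,1,8,0,0.3,-1,1,8,0,0.61,-1,1,8,0,0.61,-1,1,-25,0,0.61,-1,1,-75,0,0.55,-1,1,-120,0,0.5])

```text
time: 40.0
ee_pos: [0.5525, -0.3077, 0.158]
tcp_rot: [-1.828, 2.555, -0.001]
ft_force: [0.4, -0.7, -0.1]
grip_width: 0.501
```

```bash
python3 look.py w26; python3 - <<'E'
from h import *
plan(T(-49.3,-96,62),tx_)
E
```

```text
t40.05 tcp [ 0.5553 -0.3095  0.1651] q [-0.61  0.52  0.12  1.17  0.   -1.85] tilt [ 0.003 -0.01  -1.   ] F [ 0.6 -1.2  4.3] g0.50
   cmd [0. 0. 0.] spin -0.003
t40.05 tcp [ 0.5553 -0.3095  0.1651] q [-0.61  0.52  0.12  1.17  0.   -1.85] tilt [ 0.003 -0.01  -1.   ] F [ 0.6 -1.2  4.3] g0.50
   cmd [ 73.2  51.5 102.8] spin -0.003
```

View pics/w26.png

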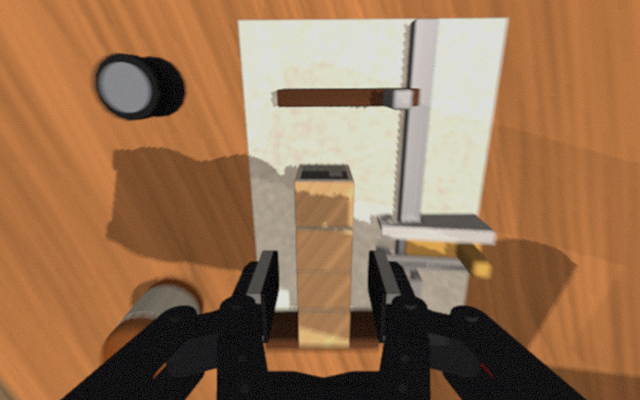

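Call:
jog_arm(commands=[37,26,0,0,0.5,73,51,0,0,0.5,73,51,10,0,0.5,73,51,20,0,0.5,73,51,20,0,0.5,73,51,20,0,0.5])

```text
time: 40.8
ee_pos: [0.4813, -0.3595, 0.136]
tcp_rot: [-1.83, 2.554, 0.001]
ft_force: [-0.3, -0.1, -0.0]
grip_width: 0.497
```

```bash
python3 look.py w27; python3 - <<'E'
from h import *
plan(T(-49.3,-96,62),tx_)
E
```

```text
t40.85 tcp [ 0.4814 -0.3598  0.1363] q [-0.75  0.47 -0.03  1.07  0.   -1.99] tilt [-0. -0. -1.] F [0.1 0.2 0.1] g0.50
   cmd [0. 0. 0.] spin -0.001
t40.85 tcp [ 0.4814 -0.3598  0.1363] q [-0.75  0.47 -0.03  1.07  0.   -1.99] tilt [-0. -0. -1.] F [0.1 0.2 0.1] g0.50
   cmd [ 2.1 -3.3 74.3] spin -0.001
```

View pics/w27.png

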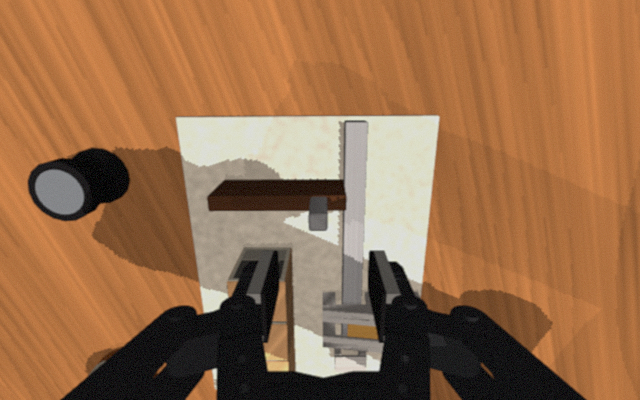

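Call:
jog_arm(commands=[2,-3,25,0,0.5,2,-3,50,0,0.5,2,-3,69,0,0.5,2,-3,69,0,0.5,2,-3,69,0,0,2,-3,69,0,0,2,-3,69,0,0])

```text
time: 41.72
ee_pos: [0.4835, -0.3637, 0.0687]
tcp_rot: [-1.828, 2.554, -0.003]
ft_force: [-0.7, 1.1, 5.2]
grip_width: 0.13
```

```bash
python3 - <<'E'
from h import *
plan(T(-49.3,-35.5,62),tx_)
E
```

```text
t41.73 tcp [ 0.4835 -0.3637  0.0687] q [-0.75  0.53 -0.12  0.92  0.   -1.99] tilt [ 0.001 -0.002 -1.   ] F [-0.7  1.1  5.2] g0.13
   cmd [-61.5   0.1   6.6] spin -0.003
```

Call:
jog_arm(commands=[-8,0,0,0,0,-18,0,0,0,0,-28,0,0,0,0,-37,0,0,0,0,-44,0,0,0,0,-49,0,0,0,0,-52,0,0,0,0,-52,0,0,0,0])

```text
time: 42.72
ee_pos: [0.5001, -0.314, 0.0687]
tcp_rot: [-1.828, 2.555, -0.003]
ft_force: [-2.9, 0.4, 7.5]
grip_width: 0.132
```

Call:
jog_arm(commands=[-2,0,0,0,0,-4,0,0,0,0,-5,0,0,0,0,-6,0,0,0,0,-6,0,0,0,0])

```text
time: 43.35
ee_pos: [0.5017, -0.3091, 0.0687]
tcp_rot: [1.827, -2.554, 0.004]
ft_force: [-2.3, -2.1, 7.0]
grip_width: 0.129
```

```bash
python3 look.py w28; python3 - <<'E'
from h import *
s=arm.state(); print('Fy',s['ft_force']@ty_)
plan(T(-49.3,-35.5,62),tx_)
E
```

```text
t43.40 tcp [ 0.5017 -0.3091  0.0687] q [-0.66  0.5  -0.17  0.9  -0.   -1.9 ] tilt [ 0.002 -0.001 -1.   ] F [-3.2 -0.9  7.1] g0.13
   cmd [0. 0. 0.] spin -0.003
Fy -1.8701908406092103
t43.40 tcp [ 0.5017 -0.3091  0.0687] q [-0.66  0.5  -0.17  0.9  -0.   -1.9 ] tilt [ 0.002 -0.001 -1.   ] F [-3.2 -0.9  7.1] g0.13
   cmd [-3.9 -0.3  6.7] spin -0.003
```

View pics/w28.png

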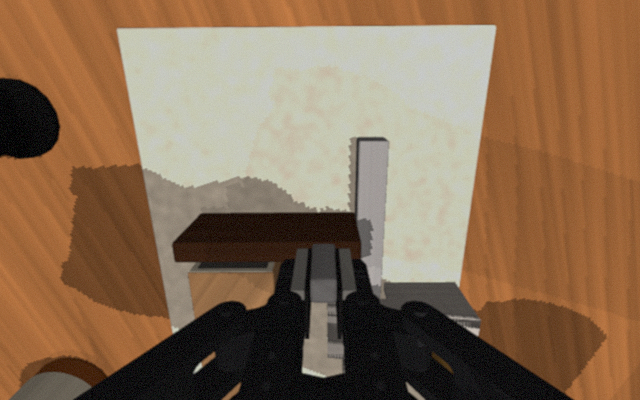

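Call:
jog_arm(commands=[-1,0,0,0,0,-2,0,0,0,0,-3,0,0,0,0,-4,0,0,0,0,-4,0,0,0,0])

```text
time: 44.02
ee_pos: [0.5025, -0.3067, 0.0687]
tcp_rot: [1.825, -2.553, 0.006]
ft_force: [-4.9, -4.8, 7.1]
grip_width: 0.132
```

```bash
python3 - <<'E'
from h import *
s=arm.state(); print('Fy',s['ft_force']@ty_)
plan(T(-49.3,-35.5,62),tx_)
E
```

```text
Fy -6.146213396569795
t44.02 tcp [ 0.5025 -0.3067  0.0687] q [-0.65  0.5  -0.17  0.9  -0.   -1.89] tilt [ 0.005 -0.001 -1.   ] F [-4.9 -4.8  7.1] g0.13
   cmd [-1.5 -0.3  6.7] spin -0.004
```

Call:
jog_arm(commands=[-1,0,0,0,0,-2,0,0,0,0,-3,0,0,0,0,-3,0,0,0,0,-3,0,0,0,0])

```text
time: 44.65
ee_pos: [0.5025, -0.3067, 0.0687]
tcp_rot: [1.819, -2.551, 0.011]
ft_force: [-8.1, -11.0, 3.9]
grip_width: 0.13
```

```bash
python3 - <<'E'
from h import *
s=arm.state(); print('Fy',s['ft_force']@ty_)
plan(T(-49.3,-35.5,62),tx_)
im=arm.read_camera("top")[:,:,::-1]
cv2.imwrite("pics/z8.png",cv2.resize(im[165:300,340:490],None,fx=4.4,fy=4.4,interpolation=cv2.INTER_CUBIC))
E
```

```text
Fy -13.040978912588407
t44.65 tcp [ 0.5025 -0.3067  0.0687] q [-0.65  0.5  -0.17  0.9  -0.01 -1.89] tilt [ 0.011 -0.001 -1.   ] F [ -8.1 -11.    3.9] g0.13
   cmd [-1.4 -0.3  6.7] spin -0.006
```

View pics/z8.png

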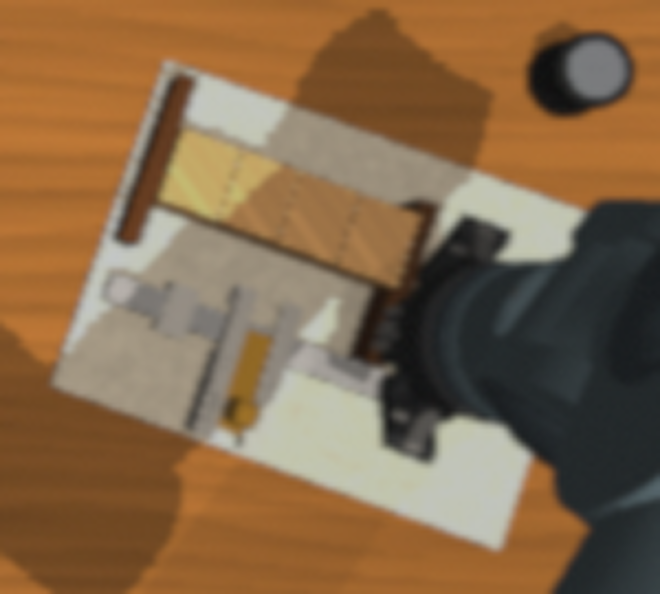

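Call:
jog_arm(commands=[2,0,0,0,0,3,0,0,0,0,3,0,0,0,0.35,3,0,0,0,0.4,3,0,0,0,0.4,3,0,-30,0,0.4,3,0,-70,0,0.4,3,0,-70,0,0.4])

```text
time: 45.7
ee_pos: [0.5052, -0.3057, 0.1407]
tcp_rot: [-1.827, 2.553, -0.01]
ft_force: [0.3, 0.7, 0.1]
grip_width: 0.4
```

```bash
python3 look.py w29 wedge_tab; python3 - <<'E'
from h import *
plan(T(-150,30,130),tx_)
im=arm.read_camera("scene")[:,:,::-1]
cv2.imwrite("pics/z9.png",cv2.resize(im[155:235,195:325],None,fx=6,fy=6,interpolation=cv2.INTER_CUBIC))
E
```

```text
wedge_tab [([0.4562, -0.2221, 0.0599], 0.58)]
t45.80 tcp [ 0.5032 -0.3043  0.1373] q [-0.65  0.44 -0.06  1.06  0.   -1.89] tilt [ 0.    -0.001 -1.   ] F [-0.2  0.2 -0.3] g0.40
   cmd [0. 0. 0.] spin -0.002
t45.80 tcp [ 0.5032 -0.3043  0.1373] q [-0.65  0.44 -0.06  1.06  0.   -1.89] tilt [ 0.    -0.001 -1.   ] F [-0.2  0.2 -0.3] g0.40
   cmd [-64.2 100.4   7.3] spin -0.002
```

View pics/w29.png

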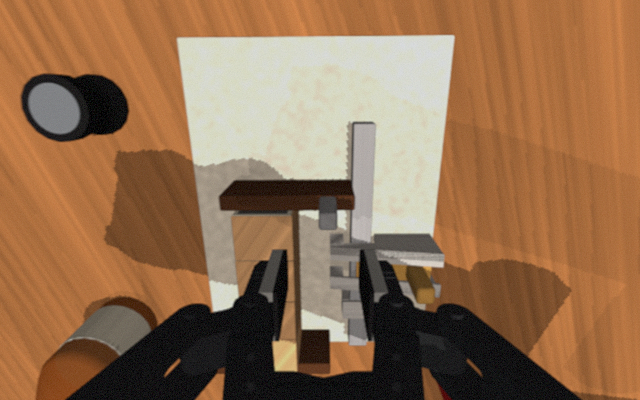

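View pics/z9.png

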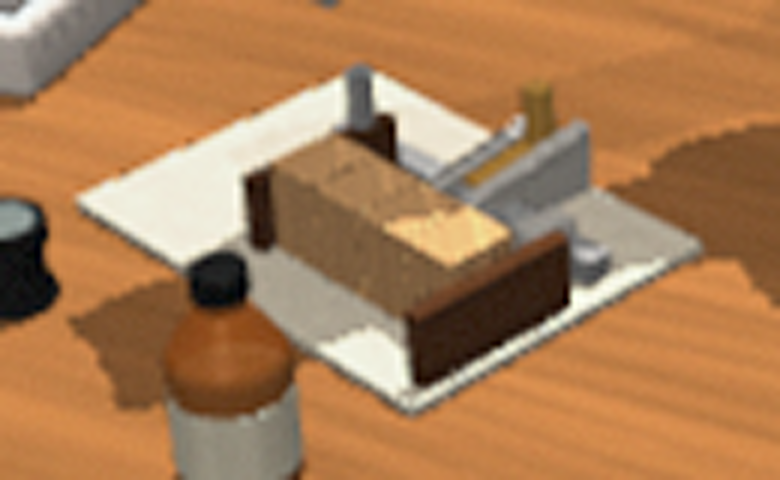

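Call:
jog_arm(commands=[-20,33,0,0,0.2,-40,66,0,0,0,-64,104,0,0,0,-64,104,0,0,0,-64,104,0,0,0,-64,104,0,0,0])

```text
time: 46.6
ee_pos: [0.426, -0.2112, 0.1372]
tcp_rot: [-1.827, 2.555, -0.001]
ft_force: [-0.3, 0.0, -0.8]
grip_width: 0.002
```

```bash
python3 look.py w30 wedge_tab; python3 - <<'E'
from h import *
plan(T(-153,30,56),tx_)
for c in [(-129,23),(-129,37),(-115,37),(-115,23)]: print(proj("wrist",T(*c,77)).round(0))
E
```

```text
wedge_tab [([0.4543, -0.2243, 0.0603], 0.68)]
t46.70 tcp [ 0.4258 -0.2111  0.1372] q [-0.59  0.23 -0.37  0.97  0.   -1.84] tilt [ 0.    -0.001 -1.   ] F [-0.6 -0.3 -0.6] g0.00
   cmd [0. 0. 0.] spin -0.003
t46.70 tcp [ 0.4258 -0.2111  0.1372] q [-0.59  0.23 -0.37  0.97  0.   -1.84] tilt [ 0.    -0.001 -1.   ] F [-0.6 -0.3 -0.6] g0.00
   cmd [-0.9  0.2 81.2] spin -0.003
[285. 211.]
[286. 231.]
[265. 231.]
[263. 211.]
```

View pics/w30.png

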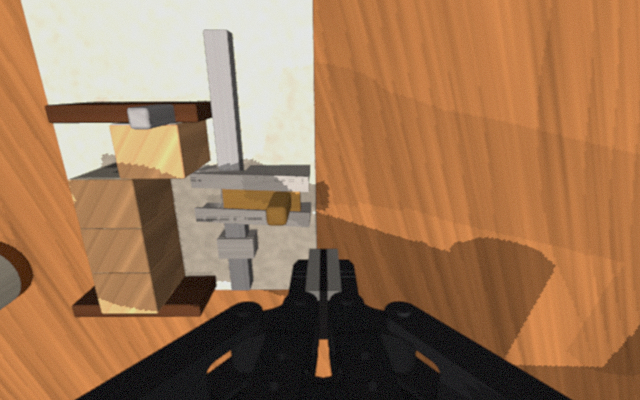

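```bash
python3 - <<'E'
from h import *
import pickle
im=arm.read_camera("top")[:,:,::-1]; cv2.imwrite("pics/t31.png",im)
cv2.imwrite("pics/z10.png",cv2.resize(im[165:300,340:490],None,fx=4.4,fy=4.4,interpolation=cv2.INTER_CUBIC))
im=cv2.imread("pics/w30.png")
cv2.imwrite("pics/z11.png",cv2.resize(im[80:330,30:330],None,fx=2.4,fy=2.4,interpolation=cv2.INTER_CUBIC))
E
```

```text
(no output)
```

View pics/z10.png

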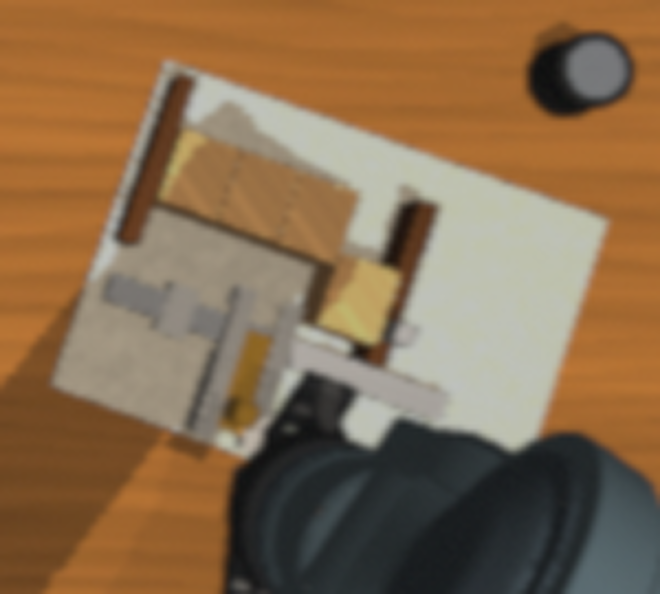

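View pics/z11.png

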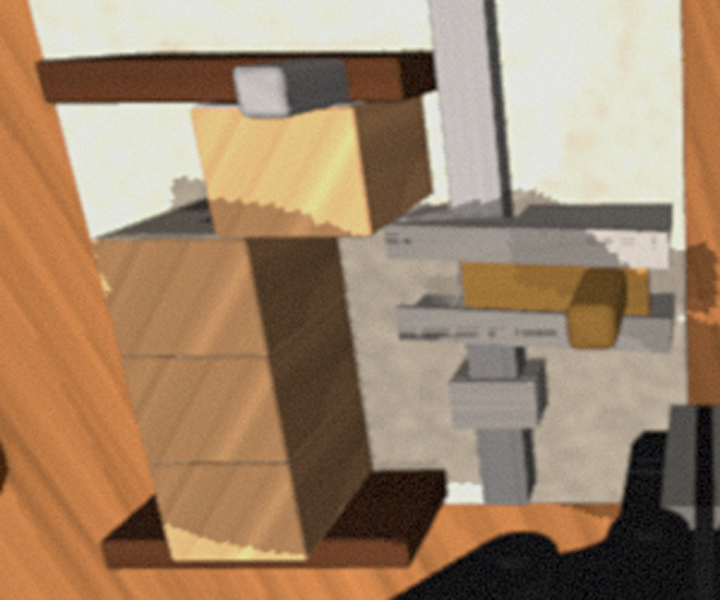

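```bash
python3 - <<'E'
from h import *
import pickle
cal=pickle.load(open("pics/w30.pkl","rb"))
def f(n,x,y,z,):
    w=ray("",x/2.4+30,y/2.4+80,z*1e-3,cal)-T0; print(n,(w@tx_*1e3).round(1),(w@ty_*1e3).round(1))
f("post",262,92,90)
for p in [(193,110),(357,105),(370,235),(215,237)]: f("b4",*p,64)
for p in [(98,240),(250,238),(308,558),(170,560)]: f("row",*p,64)
for p in [(40,102),(430,95)]: f("fol",*p,53)
plan(T(-49.3,-37,68),tx_)
E
```

```text
post -51.7 -37.2
b4 -18.6 -30.2
b4 -62.2 -31.4
b4 -60.8 4.1
b4 -17.5 4.6
row 15.4 5.4
row -27.2 4.9
row -26.2 111.6
row 18.4 112.2
fol 30.3 -31.3
fol -78.1 -32.9
t46.75 tcp [ 0.4257 -0.211   0.1372] q [-0.59  0.23 -0.37  0.97  0.   -1.84] tilt [ 0. -0. -1.] F [ 0.4 -0.3 -0.5] g-0.00
   cmd [  65.9 -103.9   69.3] spin -0.003
```

Call:
jog_arm(commands=[25,-35,0,0,0.2,50,-75,0,0,0.4,66,-104,0,0,0.4,66,-104,20,0,0.4,66,-104,40,0,0.4,66,-104,40,0,0.4,66,-104,40,0,0.4])

```text
time: 47.62
ee_pos: [0.5026, -0.3066, 0.0978]
tcp_rot: [-1.828, 2.555, -0.001]
ft_force: [0.4, -0.4, 0.1]
grip_width: 0.4
```

```bash
python3 look.py w32; python3 - <<'E'
from h import *
plan(T(-49.3,-37,69),tx_)
E
```

```text
t47.67 tcp [ 0.5028 -0.3068  0.0982] q [-0.66  0.47 -0.12  0.97  0.   -1.9 ] tilt [ 0.    -0.001 -1.   ] F [ 1.  -0.2 -0.2] g0.40
   cmd [0. 0. 0.] spin -0.003
t47.67 tcp [ 0.5028 -0.3068  0.0982] q [-0.66  0.47 -0.12  0.97  0.   -1.9 ] tilt [ 0.    -0.001 -1.   ] F [ 1.  -0.2 -0.2] g0.40
   cmd [ 0.1  0.  29.2] spin -0.003
```

View pics/w32.png

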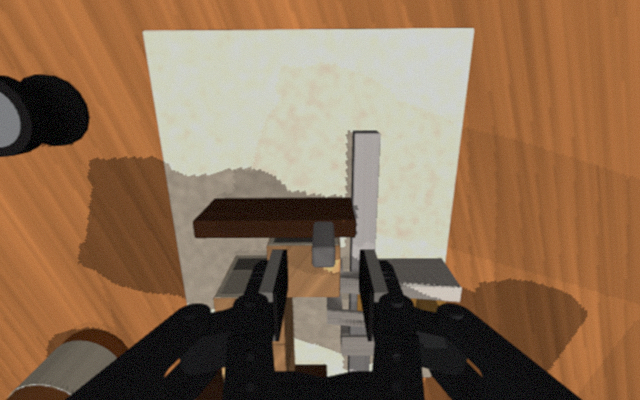

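Grip the post, open the follower ~35 mm, let go and rise.

Call:
jog_arm(commands=[0,0,15,0,0.4,0,0,29,0,0.4,0,0,29,0,0,0,0,29,0,0,0,0,29,0,0,12,0,29,0,0,24,0,29,0,0,35,0,29,0,0])

```text
time: 48.68
ee_pos: [0.4917, -0.3388, 0.0671]
tcp_rot: [-1.828, 2.552, 0.002]
ft_force: [6.7, -0.3, -11.4]
grip_width: 0.127
```

Call:
jog_arm(commands=[0,0,0,0,0,0,0,0,0,0.4,0,0,0,0,0.4,0,0,-30,0,0.5,0,0,-80,0,0.7,-25,-6,-80,0,0.7,-55,-12,-80,0,0.7,-55,-12,-80,0,0.7])

```text
time: 49.68
ee_pos: [0.5208, -0.2897, 0.1491]
tcp_rot: [-1.832, 2.552, -0.001]
ft_force: [-0.2, -0.8, 0.5]
grip_width: 0.699
```

```bash
python3 look.py w33; python3 - <<'E'
from h import *
plan(T(-37,-13,36),tx_)
for c in [(-59,-31),(-59,5),(-15,5),(-15,-31)]: print(proj("wrist",T(*c,64)).round(0))
E
```

```text
t49.73 tcp [ 0.5202 -0.2907  0.1489] q [-0.62  0.45 -0.02  1.1  -0.   -1.86] tilt [ 0.001 -0.    -1.   ] F [-0.8 -0.7  0.2] g0.70
   cmd [0. 0. 0.] spin -0.001
t49.73 tcp [ 0.5202 -0.2907  0.1489] q [-0.62  0.45 -0.02  1.1  -0.   -1.86] tilt [ 0.001 -0.    -1.   ] F [-0.8 -0.7  0.2] g0.70
   cmd [ -3.1  -0.9 112.9] spin -0.001
[351. 187.]
[350. 233.]
[291. 233.]
[290. 187.]
```

View pics/w33.png

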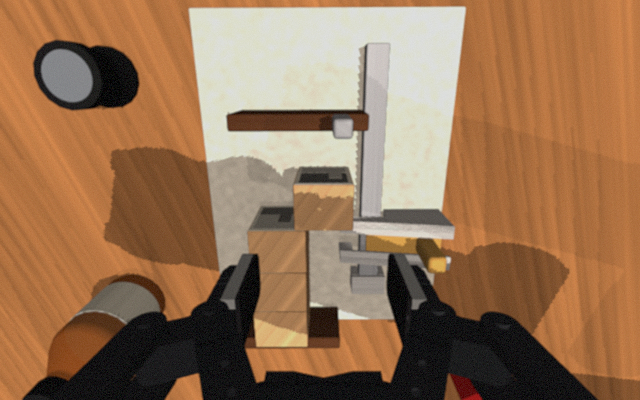

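```bash
python3 - <<'E'
from h import *
import pickle
cal=pickle.load(open("pics/w33.pkl","rb"))
for u,v in [(360,209),(442,209),(358,231),(453,236),(357,218)]:
    w=ray("",u,v,.049,cal)-T0; print(u,v,(w@tx_*1e3).round(1),(w@ty_*1e3).round(1))
    w=ray("",u,v,.008,cal)-T0; print('  floor',(w@tx_*1e3).round(1),(w@ty_*1e3).round(1))
E
```

```text
360 209 -67.2 -7.3
  floor -72.1 8.1
442 209 -130.9 -7.4
  floor -146.5 8.1
358 231 -66.3 11.3
  floor -71.0 29.9
453 236 -142.3 15.6
  floor -159.8 35.0
357 218 -65.2 0.2
  floor -69.7 16.9
```

Call:
jog_arm(commands=[-1,0,30,0,0.63,-1,0,70,0,0.63,-1,0,100,0,0.63,-1,0,113,0,0.63,-1,0,113,0,0.63,-1,0,113,0,0.3,-1,0,113,0,0.3,-1,0,113,0,0.3])

```text
time: 50.72
ee_pos: [0.5212, -0.2911, 0.0365]
tcp_rot: [-1.828, 2.555, -0.004]
ft_force: [-0.2, -1.0, 3.6]
grip_width: 0.507
```

```bash
python3 look.py w34; python3 - <<'E'
from h import *
plan(T(-1,-20,36),tx_)
E
```

```text
t50.77 tcp [ 0.5212 -0.2911  0.0365] q [-0.62  0.54 -0.18  0.84 -0.   -1.86] tilt [ 0.001 -0.002 -1.   ] F [-0.5 -0.2  3.9] g0.51
   cmd [0. 0. 0.] spin -0.003
t50.77 tcp [ 0.5212 -0.2911  0.0365] q [-0.62  0.54 -0.18  0.84 -0.   -1.86] tilt [ 0.001 -0.002 -1.   ] F [-0.5 -0.2  3.9] g0.51
   cmd [  3.7 -35.9   0.6] spin -0.003
```

View pics/w34.png

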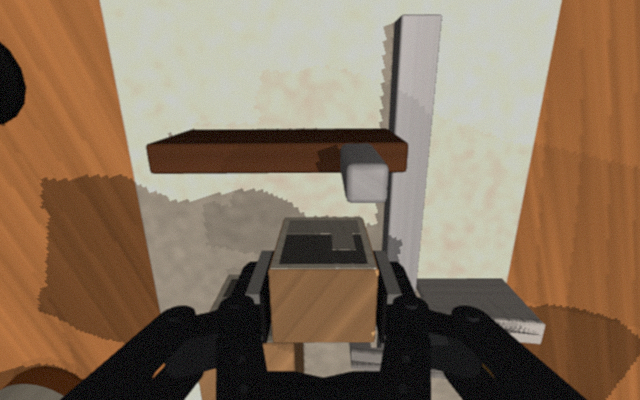

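Call:
jog_arm(commands=[4,0,-4,0,0.3,5,0,-8,0,0.3,5,-12,-8,0,0.3,5,-24,-8,0,0.3,5,-33,-8,0,0.3,5,-33,-8,0,0.3,5,-33,-8,0,0.3])

```text
time: 51.65
ee_pos: [0.5497, -0.3054, 0.0429]
tcp_rot: [1.828, -2.555, -0.001]
ft_force: [-0.4, 0.9, -0.4]
grip_width: 0.512
```

```bash
python3 - <<'E'
from h import *
plan(T(-3.5,-20,36.5),tx_)
E
```

```text
t51.65 tcp [ 0.5497 -0.3054  0.0429] q [-0.61  0.6  -0.07  0.91  0.   -1.85] tilt [-0.     0.001 -1.   ] F [-0.4  0.9 -0.4] g0.51
   cmd [-0.6 -1.8  6.4] spin -0.003
```

Call:
jog_arm(commands=[0,-2,3,0,0.3,0,-2,6,0,0.3,0,-2,6,0,0.3,0,-2,6,0,0.61,0,-2,6,0,0.61,0,-2,-30,0,0.61,0,-2,-70,0,0.5,0,-2,-110,0,0.4])

```text
time: 52.65
ee_pos: [0.5518, -0.3062, 0.1546]
tcp_rot: [-1.828, 2.555, -0.0]
ft_force: [0.1, -0.1, -0.3]
grip_width: 0.403
```

```bash
python3 look.py w35; python3 - <<'E'
from h import *
plan(T(-49.3,-72,105),tx_)
E
```

```text
t52.70 tcp [ 0.5543 -0.308   0.161 ] q [-0.61  0.52  0.11  1.16  0.   -1.85] tilt [ 0.002 -0.009 -1.   ] F [ 0.7 -0.4  3.5] g0.40
   cmd [0. 0. 0.] spin -0.003
t52.70 tcp [ 0.5543 -0.308   0.161 ] q [-0.61  0.52  0.11  1.16  0.   -1.85] tilt [ 0.002 -0.009 -1.   ] F [ 0.7 -0.4  3.5] g0.40
   cmd [50.4 49.6 55.7] spin -0.003
```

View pics/w35.png

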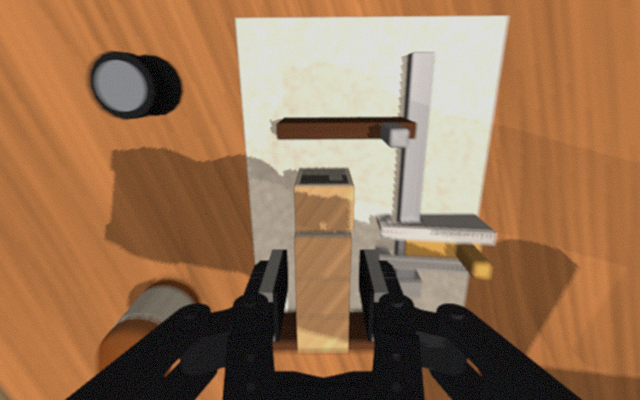

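Call:
jog_arm(commands=[25,25,0,0,0.4,50,50,20,0,0.4,50,50,45,0,0.4,50,50,50,0,0.4,50,50,50,0,0.4,50,50,50,0,0.4])

```text
time: 53.45
ee_pos: [0.4894, -0.3378, 0.1044]
tcp_rot: [-1.829, 2.554, -0.003]
ft_force: [0.1, 0.8, 0.5]
grip_width: 0.405
```

```bash
python3 look.py w36; python3 - <<'E'
from h import *
plan(T(-49.3,-72,69),tx_)
print(proj("wrist",T(-49.3,-72,90)))
E
```

```text
t53.50 tcp [ 0.4894 -0.3379  0.1044] q [-0.71  0.48 -0.1   0.99  0.   -1.95] tilt [ 0.001 -0.002 -1.   ] F [ 0.  -0.4 -0.3] g0.40
   cmd [0. 0. 0.] spin -0.002
t53.50 tcp [ 0.4894 -0.3379  0.1044] q [-0.71  0.48 -0.1   0.99  0.   -1.95] tilt [ 0.001 -0.002 -1.   ] F [ 0.  -0.4 -0.3] g0.40
   cmd [ 1.4 -2.7 35.4] spin -0.002
[316.27480751 250.70751152]
```

View pics/w36.png

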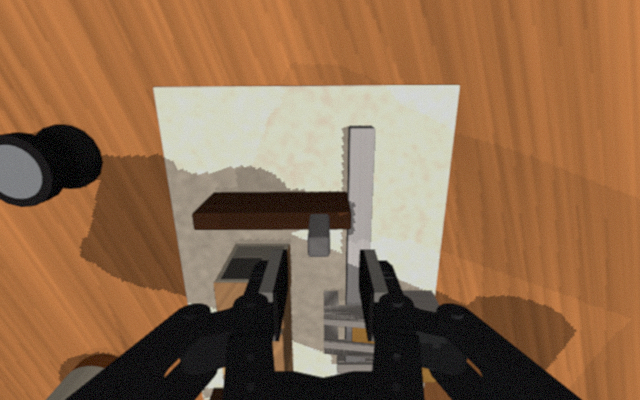

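Call:
jog_arm(commands=[1,-3,18,0,0.4,1,-3,36,0,0.4,1,-3,36,0,0,1,-3,36,0,0,1,-3,36,0,0,-9,-3,36,0,0,-19,-3,36,0,0,-27,-3,36,0,0])

```text
time: 54.5
ee_pos: [0.5003, -0.3129, 0.0659]
tcp_rot: [1.828, -2.555, -0.0]
ft_force: [3.9, -2.9, -13.2]
grip_width: 0.131
```

Call:
jog_arm(commands=[-2,0,0,0,0,-4,0,0,0,0,-6,0,0,0,0,-7,0,0,0,0,-8,0,0,0,0,-9,0,0,0,0,-9,0,0,0,0])

```text
time: 55.38
ee_pos: [0.5031, -0.3046, 0.066]
tcp_rot: [1.828, -2.555, -0.0]
ft_force: [5.1, -3.2, -13.5]
grip_width: 0.126
```

```bash
python3 - <<'E'
from h import *
s=arm.state(); print('Fy',s['ft_force']@ty_)
plan(T(-49.3,-37,68.7),tx_)
E
```

```text
Fy -1.4225512353235705
t55.38 tcp [ 0.5031 -0.3046  0.066 ] q [-0.65  0.5  -0.17  0.9   0.   -1.89] tilt [-0.  0. -1.] F [  5.1  -3.2 -13.5] g0.13
   cmd [ 2.3 -0.4 -2.7] spin -0.003
```

Call:
jog_arm(commands=[-1,0,0,0,0,-2,0,0,0,0,-3,0,0,0,0,-4,0,0,0,0,-4,0,0,0,0])

```text
time: 56.0
ee_pos: [0.5032, -0.3045, 0.066]
tcp_rot: [1.822, -2.551, 0.006]
ft_force: [0.3, -13.5, -16.0]
grip_width: 0.13
```

```bash
python3 look.py w37; python3 - <<'E'
from h import *
s=arm.state(); print('Fy',s['ft_force']@ty_)
plan(T(-49.3,-37,68.7),tx_)
im=arm.read_camera("top")[:,:,::-1]
cv2.imwrite("pics/z12.png",cv2.resize(im[165:300,340:490],None,fx=4.4,fy=4.4,interpolation=cv2.INTER_CUBIC))
E
```

```text
t56.05 tcp [ 0.5031 -0.3045  0.066 ] q [-0.65  0.5  -0.17  0.9  -0.01 -1.89] tilt [ 0.007  0.001 -1.   ] F [  0.9 -12.5 -14.9] g0.13
   cmd [0. 0. 0.] spin -0.005
Fy -11.55593026633853
t56.05 tcp [ 0.5031 -0.3045  0.066 ] q [-0.65  0.5  -0.17  0.9  -0.01 -1.89] tilt [ 0.007  0.001 -1.   ] F [  0.9 -12.5 -14.9] g0.13
   cmd [ 2.4 -0.4 -2.7] spin -0.005
```

View pics/z12.png

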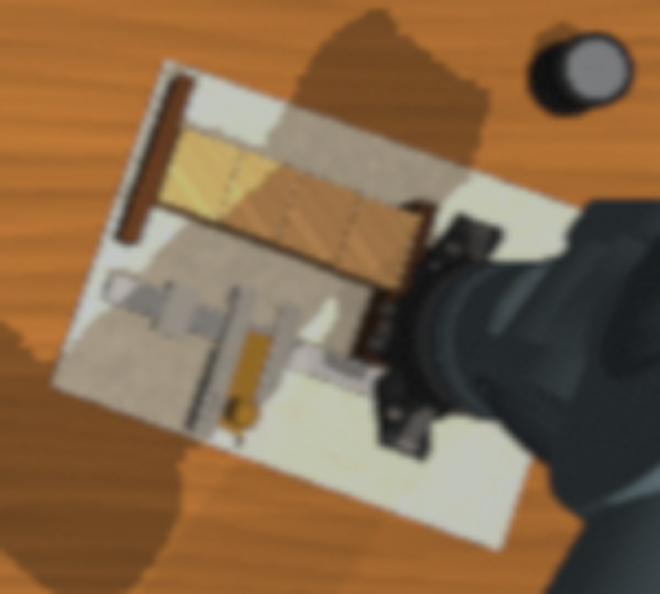

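Stalled at 12 N: snug again. Release and go to the wedge.

Call:
jog_arm(commands=[2,0,0,0,0,3,0,0,0,0,3,0,0,0,0.35,3,0,0,0,0.4,3,0,0,0,0.4,3,0,-30,0,0.4,3,0,-70,0,0.4,3,0,-70,0,0.4])

```text
time: 57.1
ee_pos: [0.5056, -0.3051, 0.1415]
tcp_rot: [-1.827, 2.553, -0.012]
ft_force: [-0.0, -0.8, 0.3]
grip_width: 0.397
```

```bash
python3 look.py w38 ; python3 - <<'E'
from h import *
plan(T(-153,30,130),tx_)
E
```

```text
t57.15 tcp [ 0.5045 -0.3043  0.1394] q [-0.65  0.44 -0.06  1.06  0.   -1.89] tilt [ 0.001 -0.004 -1.   ] F [ 0.5  0.2 -1.5] g0.40
   cmd [0. 0. 0.] spin -0.003
t57.15 tcp [ 0.5045 -0.3043  0.1394] q [-0.65  0.44 -0.06  1.06  0.   -1.89] tilt [ 0.001 -0.004 -1.   ] F [ 0.5  0.2 -1.5] g0.40
   cmd [-63.8 104.7   8.9] spin -0.003
```

View pics/w38.png

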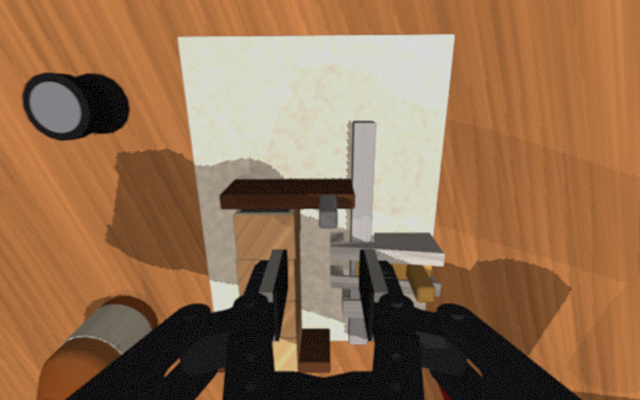

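Call:
jog_arm(commands=[-20,33,0,0,0.2,-40,66,0,0,0,-64,106,0,0,0,-64,106,20,0,0,-64,106,20,0,0,-64,106,20,0,0])

```text
time: 57.9
ee_pos: [0.4236, -0.2089, 0.1173]
tcp_rot: [1.828, -2.555, -0.0]
ft_force: [0.3, -0.1, 0.3]
grip_width: -0.002
```

```bash
python3 look.py w39; python3 - <<'E'
from h import *
plan(T(-153,30,57),tx_)
for c in [(-129,23),(-129,37),(-115,37),(-115,23)]: print(proj("wrist",T(*c,77)).round(0))
E
```

```text
t57.95 tcp [ 0.424  -0.2091  0.1175] q [-0.59  0.24 -0.41  0.91  0.   -1.83] tilt [ 0. -0. -1.] F [-0.1 -0.2  0.2] g0.00
   cmd [0. 0. 0.] spin -0.003
t57.95 tcp [ 0.424  -0.2091  0.1175] q [-0.59  0.24 -0.41  0.91  0.   -1.83] tilt [ 0. -0. -1.] F [-0.1 -0.2  0.2] g0.00
   cmd [ 0.4 -2.2 60.5] spin -0.003
[277. 221.]
[278. 242.]
[255. 242.]
[254. 221.]
```

View pics/w39.png

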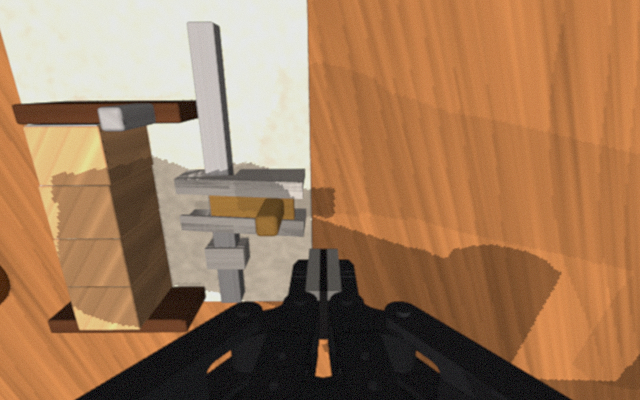

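Call:
jog_arm(commands=[2,0,30,0,0,2,0,60,0,0,2,0,60,0,0,2,-4,60,0,0,2,-8,60,0,0,2,-12,60,0,0,2,-16,60,0,0,2,-20,60,0,0])

```text
time: 58.95
ee_pos: [0.4408, -0.2167, 0.0571]
tcp_rot: [1.827, -2.554, -0.003]
ft_force: [-4.4, 0.5, 1.3]
grip_width: -0.001
```

```bash
python3 look.py w40; python3 - <<'E'
from h import *
s=arm.state(); print('Fx',s['ft_force']@tx_, (s['ee_pos']-T0)@tx_*1e3)
plan(T(-153,28,57),tx_)
E
```

```text
t59.00 tcp [ 0.4414 -0.2169  0.057 ] q [-0.59  0.34 -0.45  0.78 -0.   -1.83] tilt [ 0.     0.002 -1.   ] F [-3.   0.5  0.1] g-0.00
   cmd [0. 0. 0.] spin -0.003
Fx -2.9713465179384975 -136.26624021621913
t59.00 tcp [ 0.4414 -0.2169  0.057 ] q [-0.59  0.34 -0.45  0.78 -0.   -1.83] tilt [ 0.     0.002 -1.   ] F [-3.   0.5  0.1] g-0.00
   cmd [ 0.7 16.7 -0. ] spin -0.003
```

View pics/w40.png

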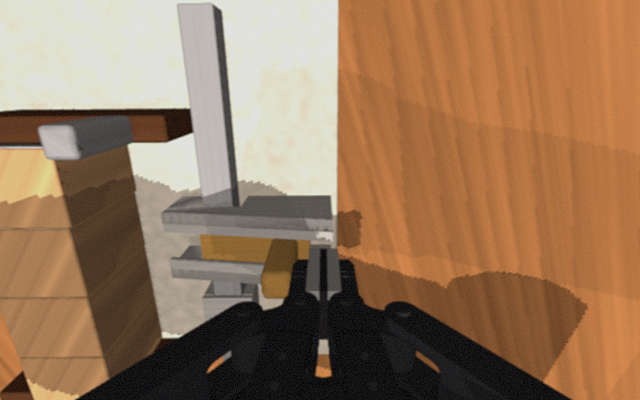

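Call:
jog_arm(commands=[0,-3,0,0,0,0,-6,1,0,0,0,-9,1,0,0,0,-12,2,0,0,0,-15,2,0,0,0,-15,2,0,0])

```text
time: 59.75
ee_pos: [0.4561, -0.2217, 0.055]
tcp_rot: [-1.828, 2.555, 0.001]
ft_force: [-2.4, 1.2, -2.0]
grip_width: 0.004
```

```bash
python3 look.py w41; python3 - <<'E'
from h import *
s=arm.state(); print('Fx',s['ft_force']@tx_, (s['ee_pos']-T0)@tx_*1e3)
E
```

```text
t59.80 tcp [ 0.4561 -0.2217  0.0551] q [-0.58  0.37 -0.41  0.79  0.   -1.82] tilt [-0.001  0.    -1.   ] F [-3.9 -0.3 -1.2] g-0.00
   cmd [0. 0. 0.] spin -0.003
Fx -3.5815635021410768 -120.79270238101078
```

View pics/w41.png

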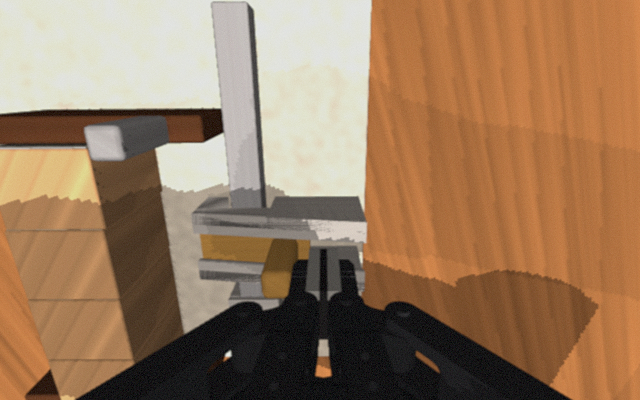

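Call:
jog_arm(commands=[0,-3,0,0,0,0,-6,1,0,0,0,-8,1,0,0,0,-10,1,0,0,0,-10,1,0,0])

```text
time: 60.42
ee_pos: [0.4624, -0.2238, 0.0543]
tcp_rot: [1.826, -2.552, -0.008]
ft_force: [-12.8, 4.6, 9.1]
grip_width: -0.001
```

```bash
python3 - <<'E'
from h import *
s=arm.state(); print('Fx',s['ft_force']@tx_, (s['ee_pos']-T0)@tx_*1e3)
E
```

```text
Fx -13.612272012117993 -114.15564381587599
```

Call:
jog_arm(commands=[0,-1,0,0,0,0,-2,0,0,0,0,-3,0,0,0,0,-3,0,0,0])

```text
time: 60.92
ee_pos: [0.463, -0.224, 0.0542]
tcp_rot: [1.824, -2.55, -0.012]
ft_force: [-18.2, 5.6, 14.5]
grip_width: -0.002
```

```bash
python3 - <<'E'
from h import *
s=arm.state(); print('Fx',s['ft_force']@tx_, (s['ee_pos']-T0)@tx_*1e3)
E
```

```text
Fx -19.010794639666525 -113.4701012673861
```

Call:
jog_arm(commands=[0,5,0,0,0,0,15,-10,0,0,0,30,-40,0,0,0,40,-70,0,0,0,40,-70,0,0,0,40,-70,0,0])

```text
time: 61.68
ee_pos: [0.4317, -0.2138, 0.125]
tcp_rot: [-1.827, 2.553, -0.005]
ft_force: [0.2, 0.9, -0.4]
grip_width: 0.003
```

```bash
python3 look.py w42 wedge_tab follower_post; python3 - <<'E'
from h import *
for q in ["wedge_tab"]:
  for c in ["scene","top"]:
    im=arm.read_camera(c)[:,:,::-1]; cv2.imwrite(f"pics/{c}42.png",im)
    for r in arm.spot_point(q,c):
        w=r['point']-T0; print(c,r['confidence'],w@tx_*1e3,w@ty_*1e3,r['point'][2])
im=cv2.imread("pics/w42.png")
cv2.imwrite("pics/z13.png",cv2.resize(im[80:330,30:330],None,fx=2.4,fy=2.4,interpolation=cv2.INTER_CUBIC))
im=cv2.imread("pics/scene42.png")
cv2.imwrite("pics/z14.png",cv2.resize(im[155:235,195:325],None,fx=6,fy=6,interpolation=cv2.INTER_CUBIC))
E
```

```text
wedge_tab [([0.4822, -0.23, 0.0571], 0.86)]
follower_post [([0.5045, -0.3087, 0.0706], 0.95)]
t61.83 tcp [ 0.4304 -0.213   0.1236] q [-0.59  0.25 -0.38  0.94  0.   -1.83] tilt [-0.     0.001 -1.   ] F [-0.8  0.6  0.1] g-0.00
   cmd [0. 0. 0.] spin -0.003
scene 0.58 -92.94738343860925 27.30230019588865 0.0537
top 0.67 -93.0551260592456 30.432538450031366 0.0552
top 0.17 -3.7705070066860054 -34.18562308865142 0.0327
```

View pics/z13.png

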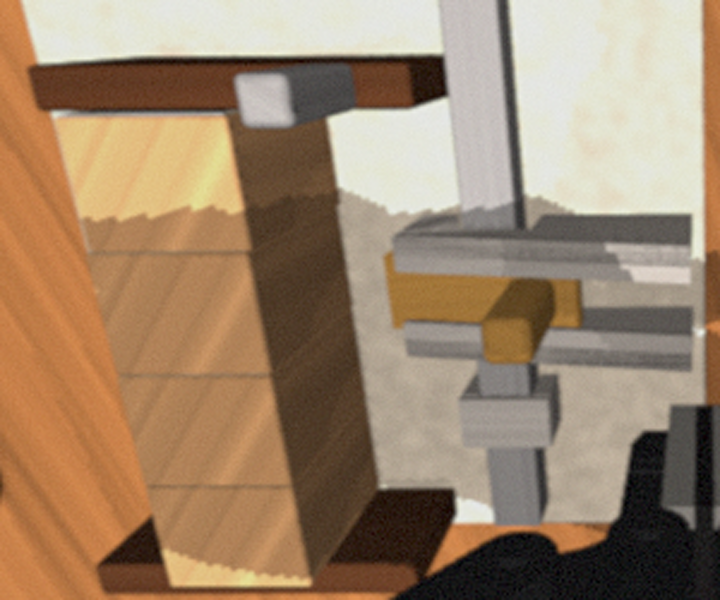

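View pics/z14.png

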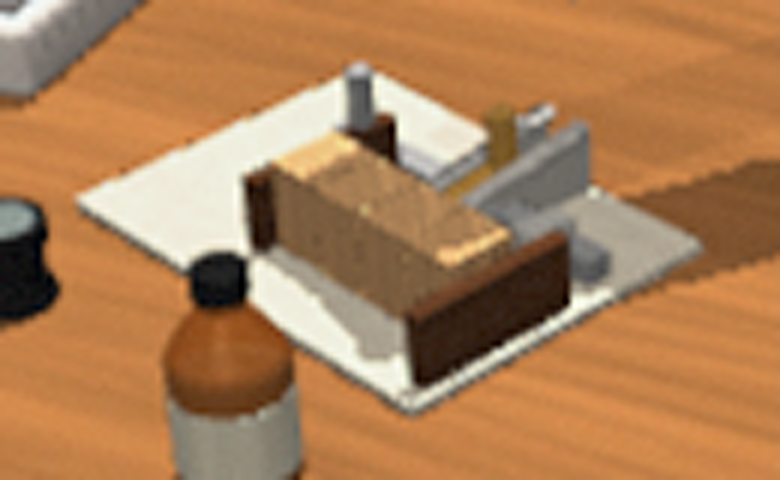

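```bash
python3 - <<'E'
import cv2
im=cv2.imread("pics/w39.png")
cv2.imwrite("pics/z15.png",cv2.resize(im[150:290,160:340],None,fx=4,fy=4,interpolation=cv2.INTER_CUBIC))
im=cv2.imread("pics/w42.png")
cv2.imwrite("pics/z16.png",cv2.resize(im[150:290,160:340],None,fx=4,fy=4,interpolation=cv2.INTER_CUBIC))
E
```

```text
(no output)
```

View pics/z15.png

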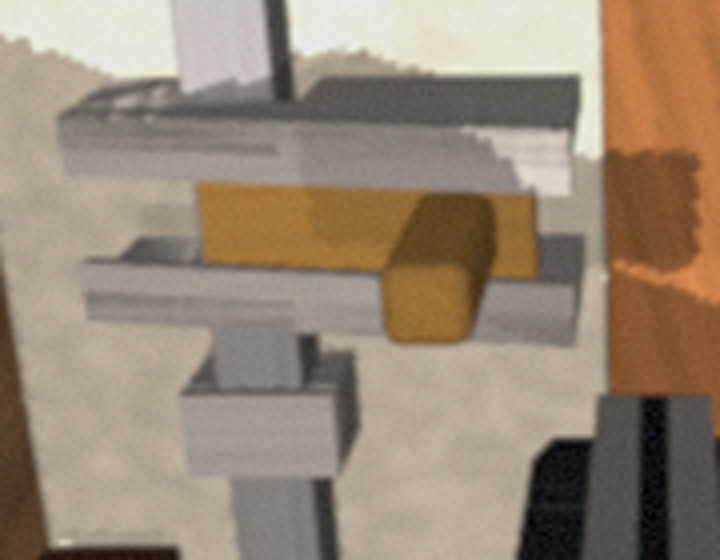

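View pics/z16.png

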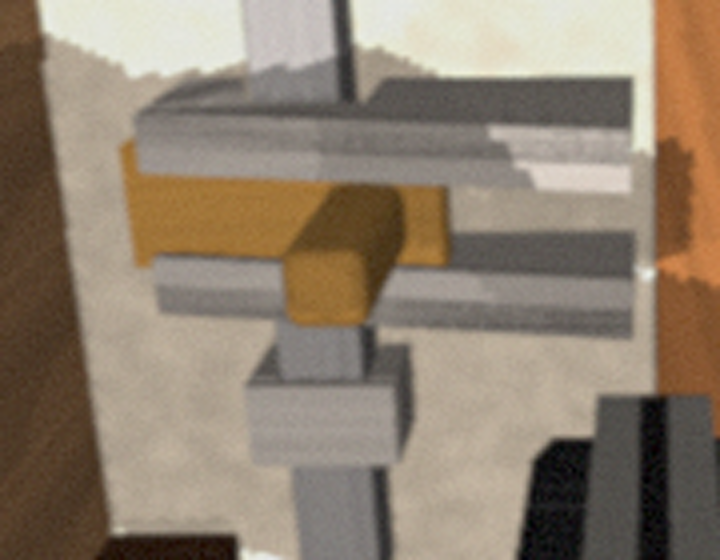

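```bash
python3 - <<'E'
from h import *
import pickle
A=pickle.load(open("pics/w39.pkl","rb"));B=pickle.load(open("pics/w42.pkl","rb"))
def f(cal,x,y,z):
    w=ray("",x/4+160,y/4+150,z*1e-3,cal)-T0; return (w@tx_*1e3).round(1),(w@ty_*1e3).round(1)
print("tab",f(A,429,305,77),f(B,328,288,73),f(B,328,288,77))
print("body end",f(A,537,230,48),f(B,447,222,44))
print("body front",f(A,198,225,40),f(B,122,200,36))
print("rail R",f(A,580,335,8),f(B,632,330,8))
print("rail L",f(A,60,150,49),f(B,137,150,49))
print("post guide",f(A,340,400,30),f(B,402,390,30))
print("tray edge", f(A,608,390,8),f(B,656,385,8))
E
```

```text
tab (np.float64(-123.4), np.float64(26.5)) (np.float64(-95.9), np.float64(26.6)) (np.float64(-97.0), np.float64(24.9))
body end (np.float64(-137.1), np.float64(25.4)) (np.float64(-110.4), np.float64(26.1))
body front (np.float64(-77.0), np.float64(27.3)) (np.float64(-49.6), np.float64(24.6))
rail R (np.float64(-141.6), np.float64(63.5)) (np.float64(-142.5), np.float64(63.7))
rail L (np.float64(-59.0), np.float64(10.8)) (np.float64(-58.9), np.float64(11.1))
post guide (np.float64(-96.6), np.float64(66.8)) (np.float64(-97.3), np.float64(66.6))
tray edge (np.float64(-147.2), np.float64(76.1)) (np.float64(-147.6), np.float64(76.7))
```

Call:
jog_arm(commands=[0,0,0,0.18,0,0,0,0,0.36,0,0,0,0,0.54,0,0,0,0,0.72,0,0,0,0,0.9,0,0,0,0,1.08,0,0,0,0,1.26,0,0,0,0,1.42,0])

```text
time: 63.02
ee_pos: [0.4304, -0.213, 0.1239]
tcp_rot: [-0.287, -3.128, -0.001]
ft_force: [-0.7, 0.1, -0.1]
grip_width: 0.001
```

```bash
python3 - <<'E'
from h import *
plan(T(-127,27,57),ty_)
E
```

```text
t63.02 tcp [ 0.4304 -0.213   0.1239] q [-0.59  0.25 -0.38  0.94  0.   -0.41] tilt [ 0.  0. -1.] F [-0.7  0.1 -0.1] g0.00
   cmd [-20.5  -4.7  66.9] spin 0.143
```

Call:
jog_arm(commands=[-20,-5,30,0.143,0,-20,-5,67,0.143,0,-20,-5,67,0.143,0,-20,-5,67,0.143,0])

```text
time: 63.52
ee_pos: [0.4493, -0.2216, 0.058]
tcp_rot: [0.502, 3.101, 0.0]
ft_force: [0.6, -0.5, 0.8]
grip_width: -0.0
```

```bash
cat > st.py <<'E'
from h import *
s=arm.state(); w=s['ee_pos']-T0; print('t%.2f Fx %.1f Fz %.1f x %.2f y %.2f z %.1f'%(s['time'],s['ft_force']@tx_,s['ft_force'][2],w@tx_*1e3,w@ty_*1e3,w[2]*1e3))
E
python3 st.py;python3 look.py w43; python3 - <<'E'
from h import *
plan(T(-117,27,57),ty_)
E
```

```text
t63.52 Fx 0.7 Fz 0.8 x -127.21 y 26.66 z 58.0
t63.58 tcp [ 0.4499 -0.222   0.0586] q [-0.58  0.36 -0.43  0.79  0.   -0.26] tilt [-0.002 -0.    -1.   ] F [0.  0.3 0.1] g-0.00
   cmd [0. 0. 0.] spin -1.566
t63.58 tcp [ 0.4499 -0.222   0.0586] q [-0.58  0.36 -0.43  0.79  0.   -0.26] tilt [-0.002 -0.    -1.   ] F [0.  0.3 0.1] g-0.00
   cmd [-9.5  0.5  1.6] spin 0.005
```

View pics/w43.png

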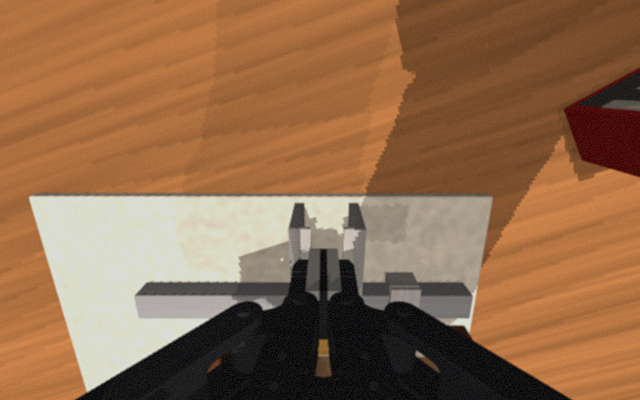

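Call:
jog_arm(commands=[-3,0,0,0,0,-6,0,1,0,0,-9,0,1,0,0,-11,0,1,0,0,-11,0,1,0,0])

```text
time: 64.2
ee_pos: [0.4598, -0.2251, 0.0563]
tcp_rot: [0.502, 3.101, 0.0]
ft_force: [0.5, 0.5, -0.4]
grip_width: 0.001
```

```bash
python3 st.py
```

```text
t64.20 Fx 0.3 Fz -0.4 x -116.14 y 26.72 z 56.3
```

Call:
jog_arm(commands=[-1,0,0,0,0,-2,0,0,0,0,-2,0,0,0,0])

```text
time: 64.58
ee_pos: [0.4616, -0.2257, 0.0563]
tcp_rot: [0.502, 3.101, 0.0]
ft_force: [0.2, -0.7, 0.5]
grip_width: -0.005
```

```bash
python3 st.py
```

```text
t64.58 Fx 0.4 Fz 0.5 x -114.30 y 26.74 z 56.3
```

Call:
jog_arm(commands=[-1,0,0,0,0,-2,0,0,0,0,-2,0,0,0,0])

```text
time: 64.95
ee_pos: [0.4636, -0.2264, 0.0563]
tcp_rot: [0.502, 3.101, 0.0]
ft_force: [0.3, 0.0, -1.0]
grip_width: -0.0
```

```bash
python3 st.py
```

```text
t64.95 Fx 0.3 Fz -1.0 x -112.19 y 26.75 z 56.3
```

Call:
jog_arm(commands=[-2,0,0,0,0,-3,0,0,0,0,-3,0,0,0,0])

```text
time: 65.32
ee_pos: [0.4645, -0.2266, 0.0559]
tcp_rot: [-0.501, -3.098, -0.001]
ft_force: [-5.8, 1.5, 3.9]
grip_width: -0.0
```

Call:
jog_arm(commands=[-1,0,0,0,0,-2,0,0,0,0,-2,0,0,0,0])

```text
time: 65.7
ee_pos: [0.4646, -0.2265, 0.0555]
tcp_rot: [-0.501, -3.094, -0.002]
ft_force: [-8.7, 2.6, 6.6]
grip_width: 0.001
```

Call:
jog_arm(commands=[-1,0,0,0,0,-2,0,0,0,0,-2,0,0,0,0])

```text
time: 66.08
ee_pos: [0.4646, -0.2264, 0.0552]
tcp_rot: [-0.501, -3.091, -0.002]
ft_force: [-12.4, 2.6, 8.7]
grip_width: 0.0
```

```bash
python3 st.py
```

```text
t66.08 Fx -12.6 Fz 8.7 x -111.19 y 27.06 z 55.2
```

Call:
jog_arm(commands=[-2,0,0,0,0,-4,0,0,0,0,-4,0,0,0,0])

```text
time: 66.45
ee_pos: [0.4652, -0.2264, 0.0545]
tcp_rot: [-0.5, -3.084, -0.004]
ft_force: [-19.8, 4.3, 13.9]
grip_width: 0.0
```

```bash
python3 st.py
```

```text
t66.45 Fx -20.1 Fz 13.9 x -110.70 y 27.26 z 54.5
```

Call:
jog_arm(commands=[-2,0,0,0,0,-3,0,0,0,0,-3,0,0,0,0])

```text
time: 66.82
ee_pos: [0.4657, -0.2265, 0.0542]
tcp_rot: [-0.5, -3.08, -0.005]
ft_force: [-24.3, 6.6, 17.0]
grip_width: 0.002
```

```bash
python3 st.py
```

```text
t66.83 Fx -25.1 Fz 17.0 x -110.13 y 27.34 z 54.2
```

Call:
jog_arm(commands=[6,0,0,0,0,18,0,-10,0,0,28,0,-50,0,0,28,0,-70,0,0,28,0,-70,0,0,28,0,-70,0,0])

```text
time: 67.58
ee_pos: [0.4504, -0.222, 0.1261]
tcp_rot: [0.501, 3.101, -0.0]
ft_force: [-0.7, 0.4, -0.2]
grip_width: -0.0
```

```bash
python3 st.py; python3 - <<'E'
from h import *
for q in ["wedge_tab","follower_post"]:
  for c in ["scene","top","wrist"]:
    arm.read_camera(c)
    for r in arm.spot_point(q,c):
        w=r['point']-T0; print(q,c,round(r['confidence'],2),w@tx_*1e3,w@ty_*1e3,r['point'][2])
im=arm.read_camera("top")[:,:,::-1]
cv2.imwrite("pics/z17.png",cv2.resize(im[165:300,340:490],None,fx=4.4,fy=4.4,interpolation=cv2.INTER_CUBIC))
plan(T(-49,-20,80),ty_)
E
```

```text
t67.58 Fx -0.8 Fz -0.2 x -126.08 y 26.71 z 126.1
wedge_tab scene 0.38 -92.8963632561352 30.2750761613762 0.0543
wedge_tab scene 0.37 -140.661758207054 510.559166096888 0.0003
wedge_tab top 0.63 -90.17708756984223 30.349505604044193 0.0547
wedge_tab wrist 0.82 -93.04732297251427 28.535187899437876 0.0563
follower_post scene 0.57 -46.549129298847745 -35.97433066244727 0.0729
t68.22 tcp [ 0.4502 -0.2219  0.1263] q [-0.58  0.29 -0.32  0.96  0.   -0.26] tilt [-0.  0. -1.] F [1.2 0.5 0.2] g0.00
   cmd [-77.  -47.1  46.3] spin 0.005
```

View pics/z17.png

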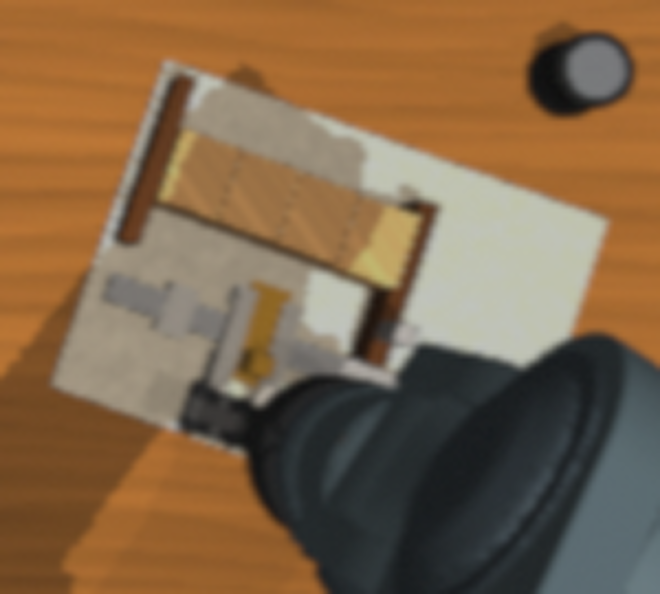

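Call:
jog_arm(commands=[-40,-18,0,0,0,-77,-35,0,0,0,-77,-35,30,0,0,-77,-35,54,0,0,-77,-35,54,0,0,-77,-35,54,0,0])

```text
time: 68.97
ee_pos: [0.5126, -0.2796, 0.0732]
tcp_rot: [0.501, 3.1, -0.0]
ft_force: [-0.1, -0.6, 1.4]
grip_width: 0.001
```

```bash
cat >> st.py <<'E'
print('Fy %.1f'%(s['ft_force']@ty_))
E
python3 st.py; python3 look.py w44
```

```text
t68.97 Fx 0.1 Fz 1.4 x -48.72 y -8.00 z 73.2
Fy -0.6
t69.03 tcp [ 0.513  -0.2799  0.0736] q [-0.61  0.49 -0.17  0.91  0.   -0.29] tilt [-0.002 -0.001 -1.   ] F [-0.5  0.2  0.6] g0.00
   cmd [0. 0. 0.] spin -1.566
```

View pics/w44.png

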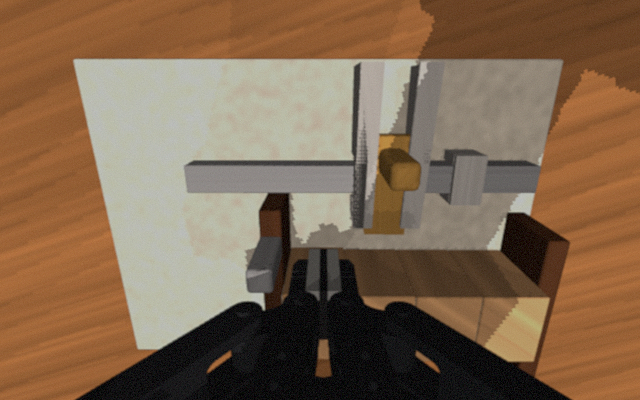

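Gentle backward check push on the follower post.

Call:
jog_arm(commands=[0,-3,0,0,0,0,-6,0,0,0,0,-8,0,0,0,0,-8,0,0,0])

```text
time: 69.53
ee_pos: [0.5097, -0.2872, 0.0724]
tcp_rot: [0.502, 3.101, 0.0]
ft_force: [-0.6, 0.8, -0.6]
grip_width: -0.0
```

```bash
python3 st.py
```

```text
t69.53 Fx -0.8 Fz -0.6 x -49.07 y -16.16 z 72.4
Fy 0.6
```

Call:
jog_arm(commands=[0,-1,0,0,0,0,-2,0,0,0,0,-2,0,0,0])

```text
time: 69.9
ee_pos: [0.5094, -0.2878, 0.0722]
tcp_rot: [0.501, 3.101, 0.004]
ft_force: [1.8, 5.8, 1.9]
grip_width: 0.001
```

```bash
python3 st.py
```

```text
t69.90 Fx -0.1 Fz 1.9 x -49.18 y -16.77 z 72.2
Fy 6.0
```

Call:
jog_arm(commands=[0,-1,0,0,0,0,-2,0,0,0,0,-2,0,0,0])

```text
time: 70.28
ee_pos: [0.5093, -0.2879, 0.0723]
tcp_rot: [0.499, 3.101, 0.009]
ft_force: [3.2, 8.9, 2.9]
grip_width: 0.003
```

```bash
python3 st.py
```

```text
t70.28 Fx 0.2 Fz 2.9 x -49.22 y -16.96 z 72.3
Fy 9.5
```

Call:
jog_arm(commands=[0,5,0,0,0,0,12,-20,0,0,0,12,-70,0,0,50,12,-110,0,0,100,12,-130,0,0,120,12,-130,0,0,120,12,-130,0,0,120,12,-130,0,0])

```text
time: 71.28
ee_pos: [0.3989, -0.2423, 0.2022]
tcp_rot: [0.502, 3.101, -0.001]
ft_force: [0.7, -0.5, -0.2]
grip_width: -0.001
```

```bash
python3 st.py; python3 look.py w45; python3 - <<'E'
from h import *
im=arm.read_camera("scene")[:,:,::-1]; cv2.imwrite("pics/s45.png",im)
im=arm.read_camera("top")[:,:,::-1]; cv2.imwrite("pics/t45.png",im)
cv2.imwrite("pics/z18.png",cv2.resize(im[165:300,340:490],None,fx=4.4,fy=4.4,interpolation=cv2.INTER_CUBIC))
E
```

```text
t71.28 Fx 0.8 Fz -0.2 x -168.39 y -9.02 z 202.2
Fy -0.2
t71.33 tcp [ 0.399  -0.2422  0.202 ] q [-0.68  0.17 -0.27  1.13 -0.   -0.36] tilt [-0. -0. -1.] F [0.7 0.3 0.2] g0.00
   cmd [0. 0. 0.] spin -1.566
```

View pics/z18.png

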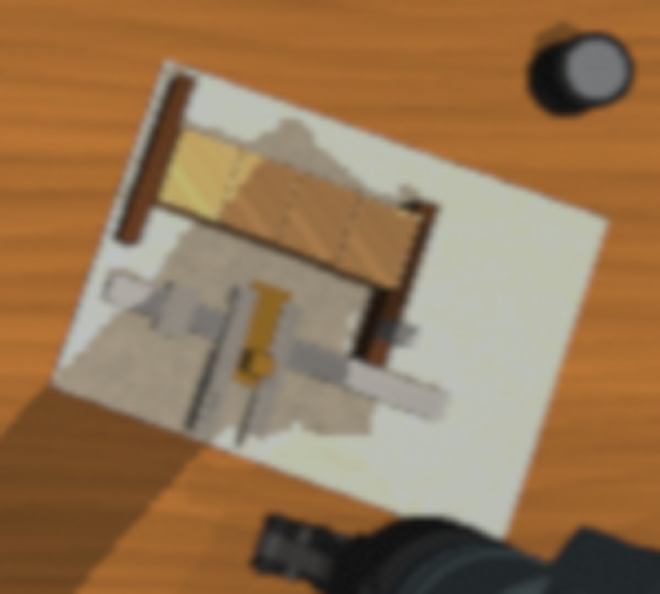

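View pics/w45.png

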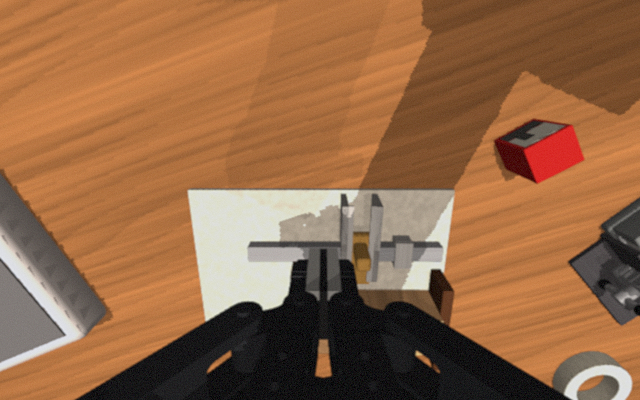

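View pics/s45.png

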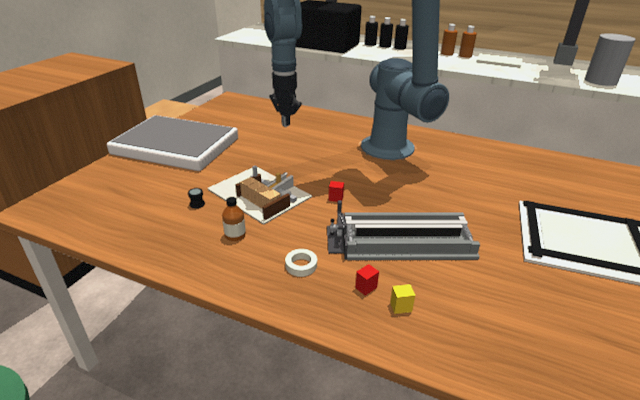

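```bash
python3 - <<'E'
from h import *
a=cv2.imread("pics/top0.png").astype(int); b=cv2.imread("pics/t45.png").astype(int)
def tab(im):
    c=im[215:265,385:415]; m=(c[:,:,2]>110)&(c[:,:,2]-c[:,:,0]>70)&(c[:,:,1]>80)
    cv2.imwrite("pics/m.png",m.astype(np.uint8)*255); ys,xs=np.nonzero(m); return xs+385,ys+215
for im,dz in ((a,0),(b,4.2)):
    xs,ys=tab(im); w=np.array([ray("top",x,y,(46-dz)*1e-3)-T0 for x,y in zip(xs,ys)])
    u=w@tx_*1e3; v=w@ty_*1e3; k=abs(v-30)<12; print(len(xs),np.percentile(u[k],[2,5,50,95,98]).round(1))
E
```

```text
126 [-131.1 -129.2 -101.2  -76.6  -75.1]
234 [-100.4  -97.4  -56.9   -5.6   -3.3]
```

```bash
python3 - <<'E'
from h import *
print(arm.job_done())
E
```

```text
the job is handed in; nothing more can be done
None
```

The job is handed in at about 71 s of the 210 s allowed. All four print blocks are in the tray, upright in one row against the end stop. The follower is snug against them and the wedge is driven home.

- **Press:** I lifted the pawl about 22 mm and held it for about 3 s, until two wrist pictures a second apart showed the jaw no longer moving. No block was touched before that. I then eased the pawl back down.
- **Blocks:** I opened the follower fully, then placed the four blocks one by one.
- **Knocked block:** After the first closing, the block next to the follower was knocked about 33 mm sideways. I reopened the follower, put the block back in line and closed it again. The follower stalled at about 12 N.
- **Last checks that passed:** The final pictures show one straight row with no visible gaps. The bottle, loupe and tape roll look unmoved and were never approached. A 9.5 N backward push on the follower post did not move it, against about 2 N of normal friction.
- **Check that disagreed:** Camera measurements put the wedge's travel at 27 to 29 mm from where it started, below the 31 mm given for a jammed wedge. I took it as jammed because it moved only about 1 mm more as the push rose to 25 N, the follower held, and it may not have started quite at its loose end. I did not measure the wedge position independently.

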